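Load the shaker carrier with test plates

TASK

Take the weight off the stack of glass plates, pull the carrier's locking bar fully aside, and put one plate from the stack into every empty bay: draw the top plate out over the dispenser's front edge, pinch it by its sides where it hangs free, lay it in the bay and slide it fully home under the rear lip. When all four bays hold a plate, push the locking bar fully in. If a plate is left in the dispenser, leave it lying in place there with the weight set back on it; if none is left, leave the weight on the bench; do not knock over or shift the flasks, the vial and the beaker behind.

Things in the scene. Friction and masses are not known exactly. Their poses are not given: they have to be found in the camera images.
- dispenser: blue plate dispenser, fixed, open to the front (-x); origin on the bench under the middle of the stack. The plates lie lengthwise along x, centred within 2 mm, on its smooth deck, 20 mm above the bench. Two 9 mm wide posts (32 mm open between them, tops 33 mm above the bench) stop the plates behind x = 52 mm. Plates slide out to the front only
- deck_front (a point): middle of the deck's front edge, at dispenser x = -52 mm, 20 mm above the bench; everything before it is open down to the bench
- deck_walls (a point): middle of the dispenser at the height of its side wall tops, 33 mm above the bench: the walls' inner faces are at y = -24 and +24 mm, 4 mm thick, x = -48 to +52 mm; they cover the long sides of the plates, which cannot be pinched between them. Axes as the dispenser's
- carrier: aluminium plate carrier for the shaker, 152 x 328 mm (y), fixed, origin on the bench midway between its second and third bay. Plates enter its four bays, 86 mm apart in y, towards +x. In each a black rib (22 mm wide, x = -44 to +50 mm, top 26 mm above the bench) bears the plate under its middle; 14 mm are free below the plate's long sides, so fingers can hold them. Either end may lead
- lip (a point): middle of the lip's front edge, at carrier x = 36 mm, 34 mm above the bench. The lip runs over all bays and covers the last 14 mm of a plate, 8 mm above the ribs, with a mouth flared upwards from x = 29 mm and top 43 mm above the bench; the back stop is at x = 50 mm. Below the lip, cheeks 49 mm apart, flared from x = 30 mm, centre the plate's end
- lock_bar (a joint): locking bar along the carrier's front, m: 0 = in, locked (its four red tabs, 10 mm wide, stand before the bays' middles at carrier x = -67 to -59 mm, tops 32 mm above the bench, so no plate can be laid in or drawn out); 0.043 = fully out towards -y, tabs midway between the bays. About 1 N of friction; it stays. A plate over 9 mm short of home blocks it
- lock_knob (a point): centre of the bar's upright red knob, a cylinder 18 mm in diameter, 24 mm tall, centre 39 mm above the bench; at carrier x = -89 mm, y = +43 mm when in and 0 when out: it goes out along the carrier's -y, in along +y
- bay_0 (a point): home point of bay 0 (the outermost at -y): the centre of a plate that is fully home, 28 mm above the bench; axes as the carrier's
- bay_1 (a point): home point of bay 1 (the second): the centre of a plate that is fully home, 28 mm above the bench; axes as the carrier's
- bay_2 (a point): home point of bay 2 (the third): the centre of a plate that is fully home, 28 mm above the bench; axes as the carrier's
- bay_3 (a point): home point of bay 3 (the outermost at +y): the centre of a plate that is fully home, 28 mm above the bench; axes as the carrier's
- plate_1_mid (a point): green glass plate 100 x 45 x 4 mm, 45 g, one end frosted white (22 mm); this point is its centre, half-way through its thickness; x lengthwise (white end at -x), z up. At the start the bottom plate of the stack of three
- plate_2_mid (a point): green glass plate 100 x 45 x 4 mm, 45 g, one end frosted white (22 mm); this point is its centre, half-way through its thickness; x lengthwise (white end at -x), z up. At the start the middle plate of the stack
- plate_3_mid (a point): green glass plate 100 x 45 x 4 mm, 45 g, one end frosted white (22 mm); this point is its centre, half-way through its thickness; x lengthwise (white end at -x), z up. At the start the top plate of the stack. Glass slides easily on glass (friction 0.25) and clings to fingertips: pressed with 5 to 15 N and drawn, the top plate slides alone; it can hang out 45 mm without tipping
- loaded_0_mid (a point): green glass plate 100 x 45 x 4 mm, 45 g, one end frosted white (22 mm); this point is its centre, half-way through its thickness; x lengthwise (white end at -x), z up. If present, it is already home in bay 0 at the start; one or two of the four bays are taken so
- loaded_1_mid (a point): green glass plate 100 x 45 x 4 mm, 45 g, one end frosted white (22 mm); this point is its centre, half-way through its thickness; x lengthwise (white end at -x), z up. If present, it is already home in bay 1 at the start; one or two of the four bays are taken so
- loaded_2_mid (a point): green glass plate 100 x 45 x 4 mm, 45 g, one end frosted white (22 mm); this point is its centre, half-way through its thickness; x lengthwise (white end at -x), z up. If present, it is already home in bay 2 at the start; one or two of the four bays are taken so
- loaded_3_mid (a point): green glass plate 100 x 45 x 4 mm, 45 g, one end frosted white (22 mm); this point is its centre, half-way through its thickness; x lengthwise (white end at -x), z up. If present, it is already home in bay 3 at the start; one or two of the four bays are taken so
- weight_mid (a point): grey aluminium block 32 x 60 x 22 mm (25 mm with its two screw heads), 0.12 kg, the weight on the stack; at the start on the top plate, long side along it. This point is its centre, 11 mm above its underside; its x is across (32 mm), its y along (60 mm)
- flask_a: bystander behind the work: 150 ml conical flask with a blue cap, 69 mm wide, 123 mm tall; origin at the centre of its underside
- flask_b: bystander behind the work: 150 ml conical flask with a light blue cap, 69 mm wide, 123 mm tall; origin at the centre of its underside
- vial_a: bystander behind the work: small vial with a white cap, 28 mm wide, 62 mm tall; origin at the centre of its underside
- beaker: bystander behind the work: clear beaker, 53 mm wide, 66 mm tall; origin at the centre of its underside
Things that resemble listed ones, but are neither listed nor needed, are in the scene too. Leave any orange or red look-alike of the part that bears plate_3_mid alone.

How it is judged:
By the outcome, as a careful person would: the job done as asked, in the order asked, and still so for the second after the job is handed in, with the robot touching nothing.
Of loaded_0, loaded_1, loaded_2, loaded_3 only 1 to 2 are there at a start; the rules pass over those that are not, and their reading is None.
At some moment in a run one of weight may be knocked a few centimetres aside while the robot is not near it.
Once in a run the grip may slacken for a moment while it holds something.
It also fails if it takes over 210 s, if anything falls off the work surface, if the arm or the gripper's body presses on something with over 40 N, if the wrist force passes 120 N, or if a joint passes its speed limit or range.

ROBOT

A 7-joint arm with a two-finger parallel gripper is mounted at the origin on the work surface; the furniture and walls round the work are solid. World frame = base frame: x ahead of the robot, y to its left, z up, the work surface at z = 0. Lengths are in m, angles in rad, forces in N, time in s.
With the tool pointing down it reaches from about 0.425 to 0.875 m from the base axis. Payload 4.7 kg.
Tool frame: the origin (TCP) lies on the centre line of the jaws, within the pads' length; the fingertips stand ahead of it and the grasp point (between the pads) lies 2 mm behind it (nose_length is the z of the fingertips in the tool frame, in m); z points along the fingers, y is the line along which they close (so a half turn about z gives the same grasp; the last joint's range is limited). The gripper opens to 87 mm and grips with 3 to 60 N. Pads are 19 mm wide; open, the fingers measure 117 mm over their backs; the gripper's body (75 mm by 190 mm) begins 51 mm behind the grasp point.
Start: joints at [-1.291, 0.321, -0.07, 1.45, 0.023, 1.371, -0.057], TCP at [0.171, 0.627, 0.24] pointing down, gripper open.
Joint ranges: [-2.86, 2.86], [-0.3, 2.09], [-1.38, 1.24], [0.06, 2.45], [-1.56, 4.7], [0.09, 2.05], [-2.69, 2.69]. Speed limits (rad/s): [2.57, 2.57, 3.14, 3.14, 3.14, 3.14, 3.14].

INTERFACE

Orientations are given as a rotation vector (axis times angle).
In Python, from bench import * gives the robot as it stands.
- The arm moves only by the tool send_rows, never from a script. Its arguments are lists of equal length, an entry for each row: "xyz": the shift along the tool's x, y, z in mm, a list of three; "dr": the turn, a rotation vector about the tool's x, y, z in rad, a list of three. A call has exactly 10 rows; each row is the pose to reach, as a shift and turn from the pose commanded when the call began, along the tool's axes at that moment; what a row does not reach only later rows make up. A row lasts 1/12 s, in which the tool goes at most 41.7 mm and 7.16 degrees, less where a joint would pass 70% of its speed; a pose out of reach is approached as far as the arm can. A call with a gripper value outside its range is refused whole. "jaw" is the finger opening in mm, from 0 to 87, set as the call begins (left out, the last holds). The fingers move at their own pace and stop on an object; "grip_force" is the grip in N (left out, the last holds). Time passes only in rows, so rows that repeat a pose let the fingers close, or fill a call up. It gives the time, the measured TCP pose, the force, the opening and the grip force at its end, in the units of the state.
- get_state(): the state, without advancing time (a new reading comes with each control period).
- get_image(name): name is "side" or "top"; returns the picture (384x512x3 uint8, red, green, blue); there is no depth.
- calibration(name): a dict with "vfov" (degrees; the focal length in pixels is half the picture's height over the tangent of half this angle, whatever the lens; pixels are square), "cx", "cy" (the principal point, pixels), "rvec" (rotation vector, rad) and "tvec" (3), from world to camera coordinates, as OpenCV has them. Camera axes: x right, y down, z forward; pixel columns grow to the right and rows downward; lengths in m; the calibration is good to about 2 mm. A picture is of the moment at which its call begins. calibration takes no time and is no camera call.
- close_job(): hands the job in; it is judged then, once.
The state is a dict: "time": time; "joint_positions": joint angles; "qd": joint speeds; "joint_torque": joint torques, N m; "position": TCP position; "tool_rot": TCP orientation; "ft_force": force on the tool from outside, world axes, zero at the start; "torque": the same for the moment, N m; "grip_width": opening from 0.0 (shut) to 1.0 (fully open); "grip_force": force on a finger pad.
Only numpy, scipy, OpenCV 4.12 (cv2) and the standard library are available. Lean on these libraries where they do the work, as an engineer would, in place of code of your own. Each camera call takes 0.05 s, during which the arm holds its last target. There are 200 camera calls.

## Working session

There is one attempt and no reset: what is moved stays moved. The work goes in short steps, Python scripts to look and compute and a tool call to move; the robot and the scene stay as the last step left them, time stands still between calls to the robot, and variables do not carry over. Pictures are saved under pics/ and viewed, at most 14 in all, crops included, and the job is handed in when it is done.

Besides the shell and the picture viewer there is one more tool, called after "Request:" as name(argument=value, ...) on one line, values as JSON. send_rows: Moves the arm, as the interface text tells. Its arguments: {"type":"object","properties":{"xyz":{"type":"array"},"dr":{"type":"array"},"jaw":{"type":"number"},"grip_force":{"type":"number"}},"required":["xyz","dr"]}

```bash
ls; mkdir -p pics
cat > h.py <<'E'
from bench import *
import numpy as np, cv2
from scipy.spatial.transform import Rotation as R
def K(n):
    c=calibration(n); f=192/np.tan(np.radians(c['vfov'])/2)
    return np.array([[f,0,c['cx']],[0,f,c['cy']],[0,0,1]]),R.from_rotvec(c['rvec']).as_matrix(),np.array(c['tvec'])
def ray(n,u,v,z):
    k,r,t=K(n); d=r.T@np.linalg.inv(k)@[u,v,1]; o=-r.T@t
    return o+d*(z-o[2])/d[2]
def proj(n,p):
    k,r,t=K(n); q=k@(r@np.array(p)+t); return q[:2]/q[2]
def shot(n,name,crop=None,s=1):
    im=get_image(n)[:,:,::-1]; cv2.imwrite('pics/raw_'+name,im)
    if crop: x0,y0,x1,y1=crop; im=im[y0:y1,x0:x1]
    cv2.imwrite('pics/'+name,cv2.resize(im,None,fx=s,fy=s,interpolation=cv2.INTER_CUBIC)); return im
E
python3 - <<'E'
from h import *
shot('top','t0.png',None,1.5); shot('side','s0.png',None,1.5)
print(get_state()); print(calibration('top'),calibration('side'))
import bench; print([x for x in dir(bench) if x[0]!='_'])
E
```

```text
pics
{'time': 0.1, 'joint_positions': array([-1.29091984,  0.3217509 , -0.07009939,  1.45158719,  0.02259114,
        1.37076876, -0.05689049]), 'qd': array([-4.65331694e-06, -2.88299169e-03, -1.93896255e-03, -4.72046311e-03,
        9.43476916e-05,  7.52776699e-05,  2.47521547e-04]), 'joint_torque': array([ 2.63624552e-04, -4.92568803e+01, -4.05470403e-01, -3.13403070e+01,
       -6.41259528e-02,  3.94364214e-02,  6.60993760e-05]), 'position': array([0.17063751, 0.62671309, 0.23855248]), 'tool_rot': array([-4.16154881e-01, -3.11375568e+00,  2.70269165e-03]), 'ft_force': array([ 0.83504674, -0.40827482, -1.40444379]), 'torque': array([-0.03961689,  0.02956632,  0.01360302]), 'grip_force': 0.0, 'grip_width': 1.0002921510887208}
{'vfov': 44.79374425182495, 'cx': 258.2353879217814, 'cy': 193.6111758557806, 'rvec': array([ 2.17420275, -2.155244  ,  0.18250356]), 'tvec': array([0.01541841, 0.58597085, 1.16033744])} {'vfov': 57.89963626507184, 'cx': 265.29147672106103, 'cy': 194.15371677052542, 'rvec': array([ 2.18325035, -0.2694417 ,  0.14751816]), 'tvec': array([-0.53165963,  0.14549908,  0.75398752])}
['MotionError', 'calibration', 'close_job', 'get_image', 'get_state', 'nose_length']
```

View pics/t0.png

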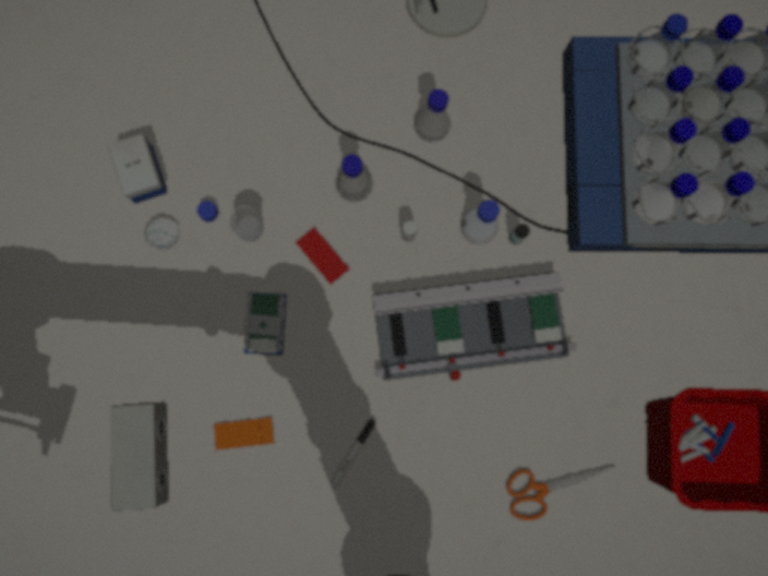

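View pics/s0.png

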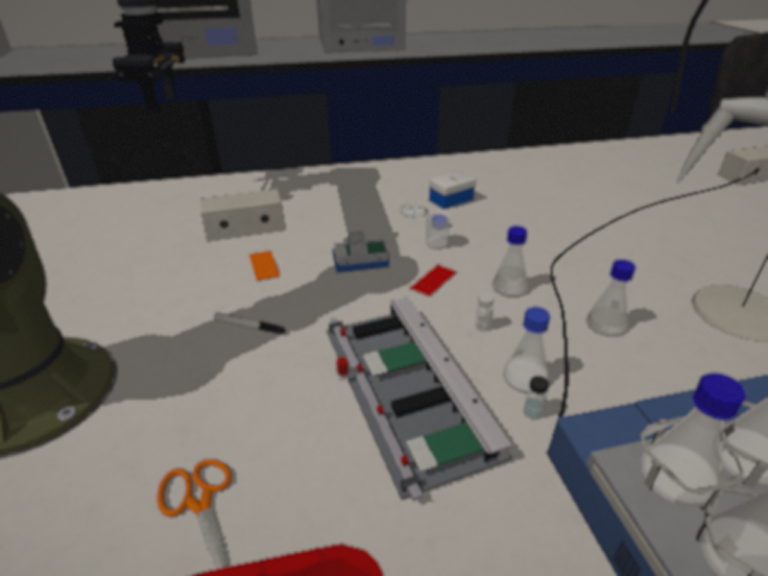

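Run:
```python
from h import *
a=cv2.imread('pics/raw_t0.png')
c1=cv2.resize(a[180:250,150:205],None,fx=7,fy=7,interpolation=cv2.INTER_CUBIC)
c2=cv2.resize(a[165:265,240:390],None,fx=4.9,fy=4.9,interpolation=cv2.INTER_CUBIC)[:490]
c=np.zeros((490,800,3),np.uint8); c1=cv2.resize(c1,(385,490)); 
c2=cv2.resize(a[165:265,240:390],None,fx=5.3,fy=5.3,interpolation=cv2.INTER_CUBIC)
cv2.imwrite('pics/c1.png',c1);cv2.imwrite('pics/c2.png',c2)
for n,p in dict(disp=(265/1.5,322/1.5),car=(472/1.5,322/1.5),knob=(455/1.5,375/1.5)).items(): print(n,ray('top',*p,0.03))
print(nose_length if not callable(nose_length) else nose_length())
for p in [(0.5,0,0),(0.6,0,0),(.5,.1,0),(0,0,0)]: print(p,proj('top',p))
```

```text
disp [0.53032245 0.22939589 0.03      ]
car [ 0.53370415 -0.12643981  0.03      ]
knob [ 0.44256529 -0.09635502  0.03      ]
0.017
(0.5, 0, 0) [265.32817169 227.99437623]
(0.6, 0, 0) [265.49665429 190.46847642]
(0.5, 0.1, 0) [227.35342521 227.66754631]
(0, 0, 0) [264.42619507 428.89040143]
```

View pics/c1.png

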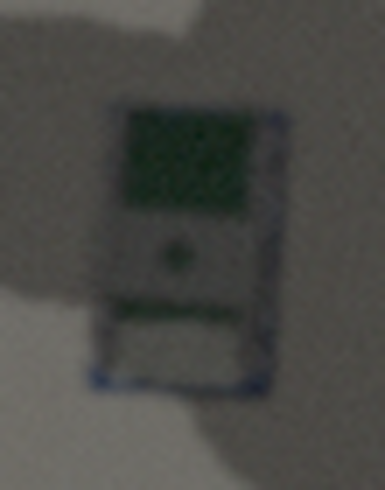

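View pics/c2.png

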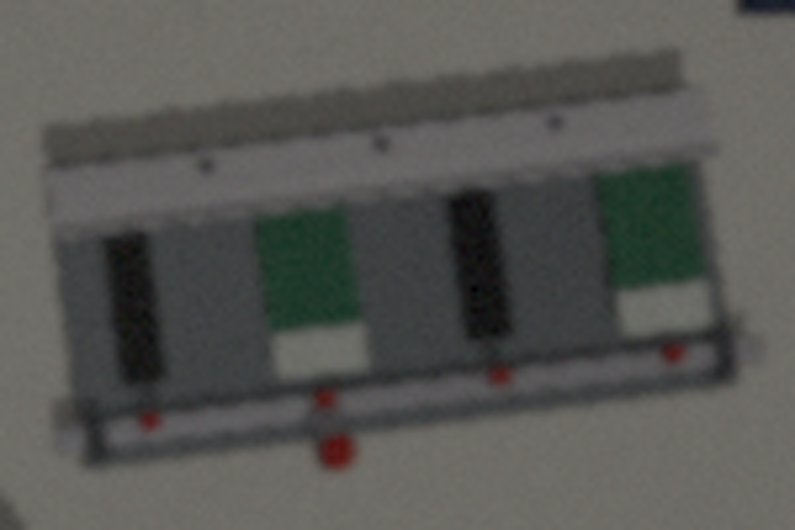

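Run:
```python
from h import *
a=cv2.imread('pics/raw_s0.png')[145:190,205:280]
b=cv2.imread('pics/raw_t0.png')[185:245,150:205]
f=lambda i,s:cv2.resize(np.clip(i*1.8,0,255).astype(np.uint8),s,interpolation=cv2.INTER_CUBIC)
cv2.imwrite('pics/c3.png',np.hstack([f(a,(480,288+192)),f(b,(320,480))]))
```

```text
(no output)
```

View pics/c3.png

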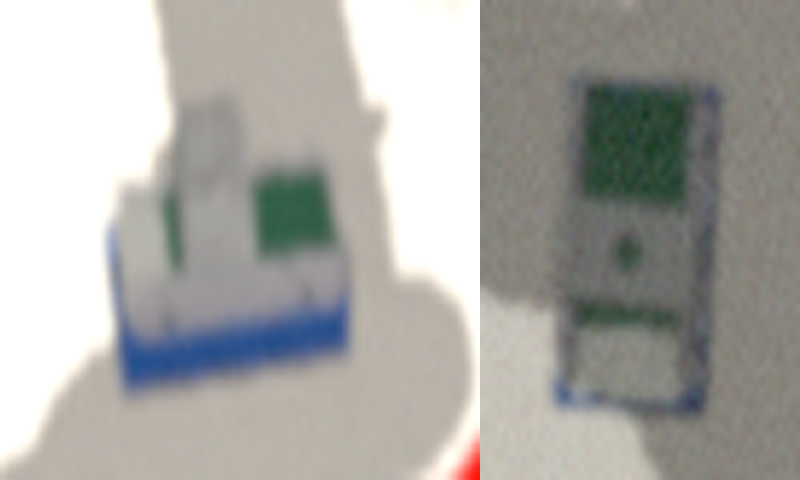

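```bash
cat > det.py <<'E'
from h import *
def blobs(mask,n,amin=4,box=None):
    k,l,s,c=cv2.connectedComponentsWithStats(mask.astype(np.uint8),connectivity=8)
    return [(c[i].round(2),s[i][:5].tolist()) for i in range(1,k) if s[i][4]>=amin]
def masks(im):
    b,g,r=[im[:,:,i].astype(int) for i in range(3)]
    return dict(red=(r>1.7*g)&(r>60)&(r>1.7*b),green=(g>1.25*r)&(g>1.1*b)&(g>20),blue=(b>1.35*r)&(b>1.2*g),dark=(im.max(2)<45))
E
python3 - <<'E'
from det import *
for n,(x0,y0,x1,y1) in dict(t=(150,165,390,265),s=(205,140,350,340)).items():
    im=cv2.imread(f'pics/raw_{n}0.png'); 
    for m,k in masks(im).items():
        z=np.zeros_like(k); z[y0:y1,x0:x1]=k[y0:y1,x0:x1]
        for q in blobs(z,n,5): print(n,m,*q)
for z in (.054,.092,.033,.115): print(z,ray('side',238,155,z))
E
```

```text
t red [217.31 174.4 ] [201, 165, 31, 24, 398]
t red [366.5 231. ] [365, 230, 4, 3, 8]
t red [334.   235.29] [333, 234, 3, 3, 7]
t red [300.88 239.88] [300, 239, 3, 3, 8]
t red [267.83 243.83] [267, 243, 3, 3, 6]
t red [303.15 249.62] [301, 247, 6, 6, 26]
t green [176.47 202.8 ] [168, 196, 18, 15, 214]
t green [362.24 207.31] [353, 196, 20, 23, 372]
t green [297.68 215.32] [288, 204, 20, 23, 370]
t green [169.43 223.86] [167, 223, 6, 2, 7]
t blue [385.06 165.44] [381, 165, 9, 2, 16]
t dark [382.   165.29] [380, 165, 5, 2, 7]
t dark [176.27 202.27] [167, 196, 19, 15, 229]
t dark [330.   215.16] [324, 201, 13, 33, 261]
t dark [264.84 223.04] [260, 209, 11, 29, 228]
t dark [175. 216.] [174, 215, 3, 3, 5]
t dark [168.  223.5] [167, 223, 3, 2, 6]
t dark [174.83 223.67] [173, 223, 5, 2, 6]
t dark [374.86 228.14] [373, 227, 4, 3, 7]
s red [288.34 186.49] [274, 177, 29, 20, 293]
s red [228.08 220.17] [227, 218, 3, 5, 12]
s red [228.  243.5] [225, 238, 7, 12, 76]
s red [239.64 244.79] [238, 243, 4, 5, 14]
s red [253.35 272.45] [252, 270, 4, 6, 20]
s red [269.65 306.19] [268, 303, 5, 7, 26]
s green [250.17 164.56] [245, 162, 12, 6, 64]
s green [267.54 237.25] [253, 227, 31, 21, 390]
s green [301.59 295.21] [283, 281, 39, 29, 666]
s blue [292.38 145.55] [289, 144, 8, 4, 29]
s blue [343.86 156.51] [338, 150, 12, 13, 132]
s blue [240.8  176.95] [224, 173, 35, 8, 153]
s dark [251.44 217.89] [236, 208, 33, 18, 258]
s dark [284.8 244.2] [284, 243, 3, 3, 5]
s dark [279.6  267.51] [261, 258, 39, 20, 391]
s dark [302.5 272. ] [302, 271, 2, 3, 6]
s dark [325.92 303.96] [323, 302, 8, 5, 26]
0.054 [0.52931194 0.25397626 0.054     ]
0.092 [0.51828593 0.1872211  0.092     ]
0.033 [0.53540526 0.29086727 0.033     ]
0.115 [0.5116123  0.14681666 0.115     ]
```

```bash
cat > fit.py <<'E'
from det import *
from scipy.optimize import least_squares
obs=[('top',(366.5,231),(-63,-129,31)),('top',(334,235.29),(-63,-43,31)),('top',(300.9,239.9),(-63,43,31)),('top',(267.83,243.83),(-63,129,31)),('top',(303.15,249.62),(-89,43,48)),
('side',(228.08,220.17),(-63,129,28)),('side',(239.64,244.79),(-63,43,28)),('side',(253.35,272.45),(-63,-43,28)),('side',(269.65,306.19),(-63,-129,28)),('side',(228,243.5),(-89,43,39)),
('top',(330,215.16),(-7.5,-43,26)),('top',(264.84,223.04),(-7.5,129,26))]
def W(p,q):
    c,s=np.cos(p[2]),np.sin(p[2]); q=np.array(q)/1000
    return [p[0]+c*q[0]-s*q[1],p[1]+s*q[0]+c*q[1],q[2]]
def res(p,cams=('top','side')): return np.concatenate([proj(n,W(p,q))-np.array(u) for n,u,q in obs if n in cams])
if __name__=='__main__':
    for cams in (('top',),('side',),('top','side')):
        s=least_squares(res,[.53,-.126,.1],args=(cams,),loss='soft_l1'); print(cams,s.x.round(4)); print(res(s.x,cams).reshape(-1,2).round(1).tolist())
    p=s.x
    for i,y in enumerate((-129,-43,43,129)): print('bay',i,np.round(W(p,(0,y,28)),4))
    print('knob',np.round(W(p,(-89,43,39)),4),np.round(W(p,(-89,0,39)),4))
    # dispenser
    print('plate green rear top',ray('top',176.47,202.8,.032),'side',ray('side',250.17,164.56,.032),'weight',ray('top',176.1,216.2,.054))
    im=cv2.imread('pics/raw_t0.png')[180:250,150:205]; b,g,r=[im[:,:,i].astype(int) for i in range(3)]
    m=(b>1.15*r)&(b>1.1*g); print('blue',[(int(x+150),int(y+180)) for y,x in zip(*np.where(m))])
    m=np.zeros((384,512),np.uint8); m[190:215,160:195]=masks(cv2.imread('pics/raw_t0.png'))['green'][190:215,160:195]
    c=max(cv2.findContours(m,0,1)[0],key=cv2.contourArea); print(cv2.minAreaRect(c),[ray('top',*q,.032)[:2].round(4) for q in cv2.boxPoints(cv2.minAreaRect(c))])
E
python3 fit.py
```

```text
('top',) [ 0.5368 -0.1241  0.1375]
[[0.0, 0.2], [-0.2, 0.2], [0.0, -0.1], [-0.1, 0.3], [0.0, 0.2], [0.2, -0.8], [-0.0, -0.2]]
('side',) [ 0.5353 -0.1259  0.1327]
[[0.1, 0.5], [0.0, -0.4], [-0.1, -0.1], [-0.0, -0.1], [-0.0, 0.2]]
('top', 'side') [ 0.5359 -0.1248  0.1339]
[[0.2, 0.7], [0.0, 0.6], [0.2, 0.2], [0.1, 0.5], [0.2, 0.5], [0.3, 0.2], [0.2, -0.8], [0.2, -0.5], [0.3, -0.6], [0.2, -0.1], [0.5, -0.4], [0.2, -0.1]]
bay 0 [ 0.5532 -0.2526  0.028 ]
bay 1 [ 0.5417 -0.1674  0.028 ]
bay 2 [ 0.5302 -0.0822  0.028 ]
bay 3 [0.5187 0.0031 0.028 ]
knob [ 0.442 -0.094  0.039] [ 0.4477 -0.1367  0.039 ]
plate green rear top [0.56074729 0.23054143 0.032     ] side [0.56011336 0.22773618 0.032     ] weight [0.52426607 0.22724871 0.054     ]
blue [(189, 196), (188, 197), (189, 197), (188, 228), (163, 233), (164, 233), (186, 233), (187, 233), (188, 233), (163, 234), (164, 234), (165, 234), (185, 234), (186, 234), (187, 234), (164, 235), (165, 235), (183, 235), (184, 235), (185, 235), (186, 235), (187, 235), (186, 236)]
((176.19656372070312, 202.64138793945312), (16.60909652709961, 13.536413192749023), 4.763641834259033) [array([0.5453, 0.2533]), array([0.5802, 0.2516]), array([0.5771, 0.2091]), array([0.5421, 0.211 ])]
```

```bash
cat >> h.py <<'E'
def to(x,y,z,psi=None):
    s=get_state(); Rc=R.from_rotvec(s['tool_rot']).as_matrix()
    yx=np.arctan2(Rc[1,1],Rc[0,1])
    if psi is None: psi=yx
    psi=yx+(psi-yx+np.pi/2)%np.pi-np.pi/2
    c,t=np.cos(psi),np.sin(psi); Rt=np.array([[-t,c,0],[c,t,0],[0,0,-1.]])
    d=Rc.T@(np.array([x,y,z])-s['position'])*1000
    return d.round(1).tolist(), R.from_matrix(Rc.T@Rt).as_rotvec().round(3).tolist()
def st():
    s=get_state(); Rc=R.from_rotvec(s['tool_rot']).as_matrix()
    print('t',round(s['time'],2),'p',s['position'].round(4),'psi',round(float(np.arctan2(Rc[1,1],Rc[0,1])),3),'tilt',Rc[:2,2].round(3),'F',s['ft_force'].round(1),'w',round(s['grip_width']*87,1),'gf',round(s['grip_force'],1),'q7',s['joint_positions'][6].round(2))
E
python3 -c "
from h import *
print(to(.5,.05,.25,-.075)); print(to(.5,.05,.25,1.5))"
```

```text
([-469.3, -470.0, -10.6], [-0.001, 0.001, 1.38])
([-469.3, -470.0, -10.6], [-0.002, -0.0, -0.195])
```

Request:
send_rows(xyz=[[-470, -470, -10], [-470, -470, -10], [-470, -470, -10], [-470, -470, -10], [-470, -470, -10], [-470, -470, -10], [-470, -470, -10], [-470, -470, -10], [-470, -470, -10], [-470, -470, -10]], dr=[[0, 0, -0.2], [0, 0, -0.2], [0, 0, -0.2], [0, 0, -0.2], [0, 0, -0.2], [0, 0, -0.2], [0, 0, -0.2], [0, 0, -0.2], [0, 0, -0.2], [0, 0, -0.2]])

```text
time: 0.93
position: [0.3781, 0.2634, 0.2457]
tool_rot: [-0.103, -3.14, -0.0]
ft_force: [1.7, -0.0, -0.8]
grip_width: 0.998
grip_force: 0.0
```

```bash
python3 -c "
from h import *
st(); print(to(.5,.05,.25,1.5))"
```

```text
t 0.93 p [0.3781 0.2634 0.2457] psi 1.505 tilt [-0.  0.] F [ 1.7 -0.  -0.8] w 86.8 gf 0.0 q7 0.82
([-135.7, -205.0, -4.4], [0.0, -0.0, 0.005])
```

Request:
send_rows(xyz=[[-136, -205, -4], [-136, -205, -4], [-136, -205, -4], [-136, -205, -4], [-136, -205, -4], [-136, -205, -4], [-136, -205, -4], [-136, -205, -4], [-136, -205, -4], [-136, -205, -4]], dr=[[0, 0, 0], [0, 0, 0], [0, 0, 0], [0, 0, 0], [0, 0, 0], [0, 0, 0], [0, 0, 0], [0, 0, 0], [0, 0, 0], [0, 0, 0]])

```text
time: 1.77
position: [0.4992, 0.0536, 0.2495]
tool_rot: [-0.099, -3.139, -0.001]
ft_force: [0.6, 0.9, -0.6]
grip_width: 0.996
grip_force: 0.0
```

Run:
```python
from h import *
st()
t=sum(get_image('top')[:,:,::-1].astype(float) for i in range(3))/3; s=sum(get_image('side')[:,:,::-1].astype(float) for i in range(3))/3
cv2.imwrite('pics/raw_t1.png',t);cv2.imwrite('pics/raw_s1.png',s)
f=lambda i:cv2.resize(np.clip(i*1.3,0,255).astype(np.uint8),None,fx=8,fy=8,interpolation=cv2.INTER_CUBIC)
cv2.imwrite('pics/c4.png',np.hstack([f(s[140:190,220:268]),f(t[190:240,152:204])]))
```

```text
t 1.77 p [0.4992 0.0536 0.2495] psi 1.507 tilt [-0.001  0.   ] F [ 0.6  0.9 -0.6] w 86.7 gf 0.0 q7 1.35[ WARN:0@2.548] global loadsave.cpp:1063 imwrite_ Unsupported depth image for selected encoder is fallbacked to CV_8U.
```

View pics/c4.png

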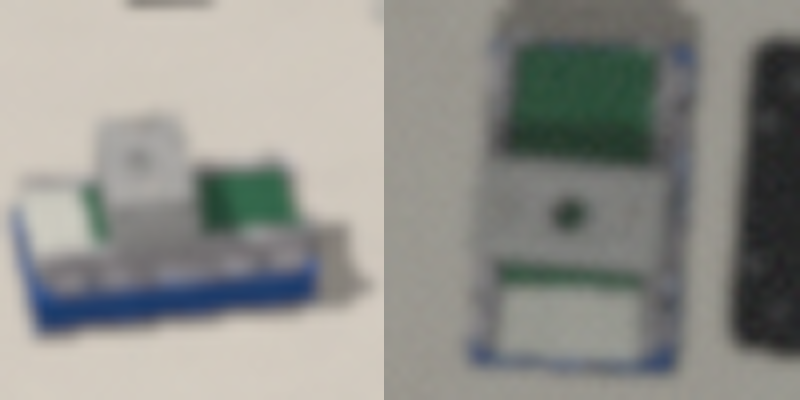

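Run:
```python
from det import *
im=cv2.imread('pics/raw_t1.png')
def mr(m,z,box):
    x0,y0,x1,y1=box; q=np.zeros((384,512),np.uint8); q[y0:y1,x0:x1]=m[y0:y1,x0:x1]*255
    c=max(cv2.findContours(q,0,1)[0],key=cv2.contourArea); r=cv2.minAreaRect(c); b=cv2.boxPoints(r); print(r)
    w=np.array([ray('top',*p,z)[:2] for p in b]); print(w.round(4).tolist(),'mean',w.mean(0).round(4)); return q
g=masks(im)['green']
mr(g,.032,(160,190,195,214))
hsv=cv2.cvtColor(im,cv2.COLOR_BGR2HSV)
box=(160,222,195,240); sub=im[224:238,158:196].astype(int)
print(sub[:,:,1]); print((sub[:,:,0]-sub[:,:,2])[6:])
# green edge cols per row (sub-pixel by green excess)
e=im.astype(int); ex=e[:,:,1]-e[:,:,2]
for r in range(196,211,2):
    row=ex[r,160:195].clip(0); i=np.arange(160,195); h=row>row.max()/2; print(r,i[h][0],i[h][-1],round((row*i).sum()/row.sum(),2))
print('weight',ray('top',175.25,216.6,.055))
```

```text
((176.5, 202.5), (13.0, 17.0), 90.0)
[[0.5782, 0.2528], [0.5786, 0.2092], [0.5449, 0.2083], [0.5445, 0.2517]] mean [0.5616 0.2305]
[[117 117 116 114 110 103  95  85  70  66  67  70  69  66  69  70  70  69
   72  71  72  72  72  75  75  76  80  82  80  80  79  91 108 117 116 113
  102  76]
 [117 116 117 114 110  99  93  86  77  80  83  82  84  83  83  85  86  85
   85  85  81  77  76  78  75  72  75  79  82  82  82  90 108 116 117 112
   98  74]
 [116 117 116 113 105  95  89  86  88  97 103 106 106 103 105 106 107 106
  104 105 100  96  94  95  94  87  81  80  76  77  79  90 109 115 117 113
   98  68]
 [117 117 116 116 105  94  87  86  91 106 114 116 115 115 114 116 115 117
  115 115 113 111 110 110 108  99  87  80  72  67  72  90 108 115 116 114
   98  70]
 [117 116 117 114 107  99  88  85  95 110 117 117 118 117 115 117 117 119
  119 119 119 117 116 116 113 104  90  81  72  65  75  90 108 117 117 112
   96  67]
 [117 117 116 115 109 101  91  86  95 111 116 117 116 117 117 117 118 118
  117 118 118 117 118 118 113 104  91  85  77  75  78  92 109 116 117 113
   97  67]
 [117 116 117 1
[... 1704 characters left out ...]
5 17  8 -3 -6 -8 -8 -9 -8 -8]
 [-8 -9 -8 -4  6 20 25 20 12  8  7  6  6  3  3  3  3  4  3  1 -1  0  1  2
   3  3 10 18 29 27 10 -3 -8 -8 -8 -8 -8 -8]
 [-9 -8 -8 -5  1  8 14 13 12 11 10  9  9  9  9 11 12 12 10  6  6  9  9 11
  12 16 22 29 33 25  6 -4 -6 -8 -7 -8 -8 -8]
 [-9 -9 -9 -8 -6 -3  0  0  0  0 -1 -1 -1 -1  0  4  4  5  3  0  1  2  6  9
   9 10 12 14 15  9 -1 -7 -8 -9 -7 -8 -8 -8]
 [-7 -8 -7 -7 -7 -6 -7 -5 -6 -7 -6 -7 -7 -5 -6 -7 -5 -5 -4 -6 -5 -5 -4 -4
  -2 -2 -2 -2 -1 -3 -4 -8 -8 -8 -7 -8 -8 -8]]
196 169 185 177.19
198 169 185 176.95
200 169 185 176.76
202 169 185 176.62
204 168 184 176.58
206 168 184 176.46
208 168 184 176.53
210 176 184 178.82
weight [0.52315138 0.22919757 0.055     ]
```

Run:
```python
from h import *
f=ray('top',174.6,234.2,.032);r=ray('top',177.2,195.6,.032);print(f,r,(f+r)/2,np.hypot(*(r-f)[:2]),np.arctan2(*(r-f)[1::-1]))
d=ray('top',175.4,235.7,.02);print('deckfront',d)
yaw=-.068;print('centre from deckfront',d[:2]+.052*np.array([np.cos(yaw),np.sin(yaw)]))
print(to(.523,.229,.12,-.068))
```

```text
[0.48016997 0.23283201 0.032     ] [0.57944456 0.22923775 0.032     ] [0.52980726 0.23103488 0.032     ] 0.09933964067753888 -0.03618943507986929
deckfront [0.47692473 0.23242641 0.02      ]
centre from deckfront [0.52880456 0.22889313]
([-11.9, 177.4, 129.9], [0.0, 0.0, -1.567])
```

Request:
send_rows(xyz=[[-12, 177, 40], [-12, 177, 40], [-12, 177, 40], [-12, 177, 40], [-12, 177, 40], [-12, 177, 40], [-12, 177, 40], [-12, 177, 40], [-12, 177, 40], [-12, 177, 40]], dr=[[0, 0, 1.565], [0, 0, 1.565], [0, 0, 1.565], [0, 0, 1.565], [0, 0, 1.565], [0, 0, 1.565], [0, 0, 1.565], [0, 0, 1.565], [0, 0, 1.565], [0, 0, 1.565]])

```text
time: 2.9
position: [0.5233, 0.2282, 0.2097]
tool_rot: [1.924, 2.483, -0.0]
ft_force: [-0.3, 0.5, -0.8]
grip_width: 1.004
grip_force: 0.0
```

Run:
```python
from h import *
st(); print('side hole',ray('side',237.5,159.75,.055)); print(to(.523,.229,.12,-.06))
```

```text
t 2.9 p [0.5233 0.2282 0.2097] psi 0.252 tilt [-0. -0.] F [-0.3  0.5 -0.8] w 87.3 gf 0.0 q7 -0.14
side hole [0.52247068 0.22514635 0.055     ]
([0.8, -0.1, 89.7], [-0.0, 0.0, 0.312])
```

Request:
send_rows(xyz=[[0, 0, 30], [0, 0, 60], [0, 0, 90], [0, 0, 110], [0, 0, 125], [0, 0, 138], [0, 0, 147], [0, 0, 153], [0, 0, 155], [0, 0, 155]], dr=[[0, 0, 0.1], [0, 0, 0.2], [0, 0, 0.312], [0, 0, 0.312], [0, 0, 0.312], [0, 0, 0.312], [0, 0, 0.312], [0, 0, 0.312], [0, 0, 0.312], [0, 0, 0.312]])

```text
time: 3.73
position: [0.5237, 0.228, 0.0549]
tool_rot: [2.281, 2.16, 0.0]
ft_force: [0.4, -0.4, 0.4]
grip_width: 1.0
grip_force: 0.0
```

Request:
send_rows(xyz=[[0, 0, 0], [0, 0, 0], [0, 0, 0], [0, 0, 0], [0, 0, 0], [0, 0, 0], [0, 0, 0], [0, 0, 0], [0, 0, 0], [0, 0, 0]], dr=[[0, 0, 0], [0, 0, 0], [0, 0, 0], [0, 0, 0], [0, 0, 0], [0, 0, 0], [0, 0, 0], [0, 0, 0], [0, 0, 0], [0, 0, 0]], jaw=20, grip_force=15)

```text
time: 4.57
position: [0.5236, 0.2279, 0.0548]
tool_rot: [2.281, 2.16, 0.0]
ft_force: [0.3, -0.1, 0.4]
grip_width: 0.369
grip_force: 14.9
```

Run:
```python
from h import *
st(); print(to(.50,.36,.12,-.06))
```

```text
t 4.57 p [0.5236 0.2279 0.0548] psi -0.054 tilt [0. 0.] F [ 0.3 -0.1  0.4] w 32.1 gf 14.9 q7 -0.37
([130.6, -30.7, -65.1], [0.0, -0.0, 0.006])
```

Request:
send_rows(xyz=[[0, 0, -15], [0, 0, -40], [20, -5, -60], [60, -15, -65], [90, -20, -65], [120, -28, -65], [131, -31, -65], [131, -31, -65], [131, -31, -65], [131, -31, -65]], dr=[[0, 0, 0], [0, 0, 0], [0, 0, 0], [0, 0, 0], [0, 0, 0], [0, 0, 0], [0, 0, 0], [0, 0, 0], [0, 0, 0], [0, 0, 0]], grip_force=25)

```text
time: 5.4
position: [0.5002, 0.3582, 0.1194]
tool_rot: [2.282, 2.157, -0.002]
ft_force: [-0.3, 0.1, -1.0]
grip_width: 0.369
grip_force: 24.8
```

Request:
send_rows(xyz=[[0, 0, 15], [0, 0, 35], [0, 0, 55], [0, 0, 72], [0, 0, 84], [0, 0, 90], [0, 0, 93], [0, 0, 95], [0, 0, 96], [0, 0, 97]], dr=[[0, 0, 0], [0, 0, 0], [0, 0, 0], [0, 0, 0], [0, 0, 0], [0, 0, 0], [0, 0, 0], [0, 0, 0], [0, 0, 0], [0, 0, 0]])

```text
time: 6.23
position: [0.5003, 0.3608, 0.0237]
tool_rot: [2.281, 2.16, 0.003]
ft_force: [0.2, -0.3, -1.1]
grip_width: 0.367
grip_force: 24.8
```

Run:
```python
from h import *
st()
```

```text
t 6.23 p [0.5003 0.3608 0.0237] psi -0.054 tilt [0.001 0.001] F [ 0.2 -0.3 -1.1] w 32.0 gf 24.8 q7 -0.57
```

Request:
send_rows(xyz=[[0, 0, 1], [0, 0, 2], [0, 0, 2], [0, 0, 2], [0, 0, 2], [0, 0, 2], [0, 0, 2], [0, 0, 2], [0, 0, 2], [0, 0, 2]], dr=[[0, 0, 0], [0, 0, 0], [0, 0, 0], [0, 0, 0], [0, 0, 0], [0, 0, 0], [0, 0, 0], [0, 0, 0], [0, 0, 0], [0, 0, 0]])

```text
time: 7.07
position: [0.5001, 0.3608, 0.0218]
tool_rot: [-2.281, -2.16, -0.002]
ft_force: [-1.1, -1.5, 6.0]
grip_width: 0.366
grip_force: 24.9
```

Request:
send_rows(xyz=[[0, 0, 0], [0, 0, 0], [0, 0, 0], [0, 0, 0], [0, 0, -20], [0, 0, -50], [0, 0, -80], [0, 0, -110], [0, 0, -130], [0, 0, -130]], dr=[[0, 0, 0], [0, 0, 0], [0, 0, 0], [0, 0, 0], [0, 0, 0], [0, 0, 0], [0, 0, 0], [0, 0, 0], [0, 0, 0], [0, 0, 0]], jaw=50)

```text
time: 7.9
position: [0.5023, 0.3621, 0.1562]
tool_rot: [2.281, 2.16, 0.014]
ft_force: [1.6, 0.8, 0.4]
grip_width: 0.571
grip_force: 0.0
```

Run:
```python
from h import *
st(); print(to(.442,-.0945,.12,1.706))
```

```text
t 7.9 p [0.5023 0.3621 0.1562] psi -0.055 tilt [0.007 0.006] F [1.6 0.8 0.4] w 49.7 gf 0.0 q7 -0.62
([-459.4, -35.5, 33.0], [0.001, -0.01, 1.381])
```

Request:
send_rows(xyz=[[-460, -35, 0], [-460, -35, 0], [-460, -35, 0], [-460, -35, 0], [-460, -35, 0], [-460, -35, 0], [-460, -35, 0], [-460, -35, 0], [-460, -35, 0], [-460, -35, 0]], dr=[[0, 0, -1.76], [0, 0, -1.76], [0, 0, -1.76], [0, 0, -1.76], [0, 0, -1.76], [0, 0, -1.76], [0, 0, -1.76], [0, 0, -1.76], [0, 0, -1.76], [0, 0, -1.76]])

```text
time: 8.73
position: [0.4465, -0.0417, 0.1503]
tool_rot: [-0.639, -3.076, -0.0]
ft_force: [1.0, 0.3, -0.7]
grip_width: 0.573
grip_force: 0.0
```

Run:
```python
from h import *
st(); print(to(.442,-.0945,.048,1.706))
```

```text
t 8.73 p [ 0.4465 -0.0417  0.1503] psi 1.161 tilt [-0.  0.] F [ 1.   0.3 -0.7] w 49.8 gf 0.0 q7 1.16
([-16.9, -50.2, 102.2], [0.0, -0.0, -0.545])
```

Request:
send_rows(xyz=[[-6, -17, 5], [-12, -33, 10], [-17, -50, 20], [-17, -50, 40], [-17, -50, 60], [-17, -50, 78], [-17, -50, 90], [-17, -50, 98], [-17, -50, 102], [-17, -50, 102]], dr=[[0, 0, -0.12], [0, 0, -0.24], [0, 0, -0.36], [0, 0, -0.48], [0, 0, -0.545], [0, 0, -0.545], [0, 0, -0.545], [0, 0, -0.545], [0, 0, -0.545], [0, 0, -0.545]])

```text
time: 9.57
position: [0.4423, -0.0924, 0.0481]
tool_rot: [0.204, -3.133, 0.001]
ft_force: [-0.3, 0.3, 0.2]
grip_width: 0.58
grip_force: 0.0
```

Request:
send_rows(xyz=[[0, 0, 0], [0, 0, 0], [0, 0, 0], [0, 0, 0], [0, 0, 0], [0, 0, 0], [0, 0, 0], [0, 0, 0], [0, 0, 0], [0, 0, 0]], dr=[[0, 0, 0], [0, 0, 0], [0, 0, 0], [0, 0, 0], [0, 0, 0], [0, 0, 0], [0, 0, 0], [0, 0, 0], [0, 0, 0], [0, 0, 0]], jaw=10, grip_force=6)

```text
time: 10.4
position: [0.4435, -0.0937, 0.0492]
tool_rot: [-0.203, 3.134, -0.003]
ft_force: [1.1, -4.2, 0.7]
grip_width: 0.199
grip_force: 6.0
```

Run:
```python
from h import *
st()
```

```text
t 10.4 p [ 0.4435 -0.0937  0.0492] psi 1.7 tilt [ 0.001 -0.002] F [ 1.1 -4.2  0.7] w 17.3 gf 6.0 q7 1.94
```

Request:
send_rows(xyz=[[0, -6, 0], [0, -12, 0], [0, -18, 0], [0, -24, 0], [0, -30, 0], [0, -36, 0], [0, -41, 0], [0, -45, 0], [0, -47, 0], [0, -47, 0]], dr=[[0, 0, 0], [0, 0, 0], [0, 0, 0], [0, 0, 0], [0, 0, 0], [0, 0, 0], [0, 0, 0], [0, 0, 0], [0, 0, 0], [0, 0, 0]], grip_force=10)

```text
time: 11.23
position: [0.4492, -0.1366, 0.0491]
tool_rot: [0.205, -3.134, -0.007]
ft_force: [-2.3, 8.5, 8.7]
grip_width: 0.2
grip_force: 10.0
```

Run:
```python
from h import *
st()
```

```text
t 11.23 p [ 0.4492 -0.1366  0.0491] psi 1.701 tilt [-0.001  0.004] F [-2.3  8.5  8.7] w 17.4 gf 10.0 q7 2.08
```

Request:
send_rows(xyz=[[0, 4, 0], [0, 4, 0], [0, 4, 0], [0, 4, 0], [0, 4, -25], [0, 4, -55], [0, 4, -80], [0, 4, -90], [0, 4, -90], [0, 4, -90]], dr=[[0, 0, 0], [0, 0, 0], [0, 0, 0], [0, 0, 0], [0, 0, 0], [0, 0, 0], [0, 0, 0], [0, 0, 0], [0, 0, 0], [0, 0, 0]], jaw=50)

```text
time: 12.07
position: [0.4484, -0.135, 0.1384]
tool_rot: [-0.204, 3.135, 0.001]
ft_force: [-0.2, -0.0, -0.4]
grip_width: 0.574
grip_force: 0.0
```

Run:
```python
from h import *
st(); print(to(.544,.229,.08,1.51))
```

```text
t 12.07 p [ 0.4484 -0.135   0.1384] psi 1.701 tilt [0. 0.] F [-0.2 -0.  -0.4] w 49.9 gf 0.0 q7 1.94
([-142.0, 348.5, 58.6], [0.0, 0.0, 0.191])
```

Request:
send_rows(xyz=[[-142, 348, 0], [-142, 348, 0], [-142, 348, 0], [-142, 348, 0], [-142, 348, 0], [-142, 348, 0], [-142, 348, 0], [-142, 348, 0], [-142, 348, 0], [-142, 348, 0]], dr=[[0, 0, 0.19], [0, 0, 0.19], [0, 0, 0.19], [0, 0, 0.19], [0, 0, 0.19], [0, 0, 0.19], [0, 0, 0.19], [0, 0, 0.19], [0, 0, 0.19], [0, 0, 0.19]], jaw=0)

```text
time: 12.9
position: [0.5427, 0.2374, 0.1356]
tool_rot: [-0.079, -3.138, -0.002]
ft_force: [-1.0, 1.2, 0.8]
grip_width: 0.013
grip_force: 0.0
```

Run:
```python
from h import *
st(); print(to(.544,.229,.053,1.51))
```

```text
t 12.9 p [0.5427 0.2374 0.1356] psi 1.52 tilt [-0.003  0.001] F [-1.   1.2  0.8] w 1.1 gf 0.0 q7 1.19
([-2.0, -8.5, 82.6], [0.001, -0.003, 0.01])
```

Request:
send_rows(xyz=[[0, 0, 20], [0, 0, 40], [0, 0, 55], [0, 0, 65], [0, 0, 72], [0, 0, 75], [0, 0, 75], [0, 0, 75], [0, 0, 75], [0, 0, 75]], dr=[[0, 0, 0], [0, 0, 0], [0, 0, 0], [0, 0, 0], [0, 0, 0], [0, 0, 0], [0, 0, 0], [0, 0, 0], [0, 0, 0], [0, 0, 0]])

```text
time: 13.73
position: [0.5449, 0.2287, 0.0649]
tool_rot: [0.094, 3.139, 0.002]
ft_force: [-0.1, -0.2, 0.1]
grip_width: 0.003
grip_force: 0.0
```

Run:
```python
from h import *
st(); print(to(.544,.229,.051,1.51))
```

```text
t 13.73 p [0.5449 0.2287 0.0649] psi 1.511 tilt [0.002 0.001] F [-0.1 -0.2  0.1] w 0.3 gf 0.0 q7 1.22
([0.9, 0.2, 13.9], [0.001, 0.002, 0.001])
```

Request:
send_rows(xyz=[[0, 0, 5], [0, 0, 10], [0, 0, 13], [0, 0, 15], [0, 0, 16], [0, 0, 17], [0, 0, 18], [0, 0, 19], [0, 0, 19], [0, 0, 19]], dr=[[0, 0, 0], [0, 0, 0], [0, 0, 0], [0, 0, 0], [0, 0, 0], [0, 0, 0], [0, 0, 0], [0, 0, 0], [0, 0, 0], [0, 0, 0]])

```text
time: 14.57
position: [0.545, 0.2288, 0.0493]
tool_rot: [0.094, 3.14, 0.003]
ft_force: [-9.5, -3.4, 27.4]
grip_width: 0.005
grip_force: 14.4
```

Run:
```python
from h import *
st()
```

```text
t 14.57 p [0.545  0.2288 0.0493] psi 1.511 tilt [0.    0.002] F [-9.5 -3.4 27.4] w 0.5 gf 14.4 q7 1.23
```

Request:
send_rows(xyz=[[0, 0, -1], [0, 0, -2], [0, 0, -2.2], [0, 0, -2.2], [0, 0, -2.2], [0, 0, -2.2], [0, 0, -2.2], [0, 0, -2.2], [0, 0, -2.2], [0, 0, -2.2]], dr=[[0, 0, 0], [0, 0, 0], [0, 0, 0], [0, 0, 0], [0, 0, 0], [0, 0, 0], [0, 0, 0], [0, 0, 0], [0, 0, 0], [0, 0, 0]])

```text
time: 15.4
position: [0.5449, 0.2288, 0.0494]
tool_rot: [0.094, 3.139, 0.002]
ft_force: [-4.0, -0.8, 16.2]
grip_width: 0.01
grip_force: 7.5
```

Run:
```python
from h import *
st()
```

```text
t 15.4 p [0.5449 0.2288 0.0494] psi 1.511 tilt [0.001 0.001] F [-4.  -0.8 16.2] w 0.9 gf 7.5 q7 1.23
```

Request:
send_rows(xyz=[[0, 0, -0.8], [3, 0, -0.8], [8, 0, -0.8], [14, 0, -0.8], [20, 0, -0.8], [26, 0, -0.8], [32, 0, -0.8], [38, 0, -0.8], [42, 0, -0.8], [42, 0, -0.8]], dr=[[0, 0, 0], [0, 0, 0], [0, 0, 0], [0, 0, 0], [0, 0, 0], [0, 0, 0], [0, 0, 0], [0, 0, 0], [0, 0, 0], [0, 0, 0]])

```text
time: 16.23
position: [0.5035, 0.2317, 0.0494]
tool_rot: [0.094, 3.137, 0.003]
ft_force: [0.7, -0.3, 7.6]
grip_width: 0.006
grip_force: 3.9
```

Run:
```python
from h import *
st()
```

```text
t 16.23 p [0.5035 0.2317 0.0494] psi 1.511 tilt [0.003 0.002] F [ 0.7 -0.3  7.6] w 0.5 gf 3.9 q7 1.17
```

Request:
send_rows(xyz=[[0, 0, -5], [0, 0, -30], [0, -20, -60], [0, -60, -70], [0, -100, -80], [20, -140, -80], [40, -160, -80], [40, -160, -80], [40, -160, -80], [40, -160, -80]], dr=[[0, 0, 0], [0, 0, 0], [0, 0, 0], [0, 0, 0], [0, 0, 0], [0, 0, 0], [0, 0, 0], [0, 0, 0], [0, 0, 0], [0, 0, 0]], jaw=80)

```text
time: 17.07
position: [0.4532, 0.0744, 0.1281]
tool_rot: [0.093, 3.139, 0.001]
ft_force: [0.2, -0.1, 0.3]
grip_width: 0.681
grip_force: 0.0
```

```bash
cat > look.py <<'E'
from det import *
import sys
def look(tag,tb,sb,k=8):
    t=sum(get_image('top')[:,:,::-1].astype(float) for i in range(3))/3; s=sum(get_image('side')[:,:,::-1].astype(float) for i in range(3))/3
    cv2.imwrite(f'pics/raw_t{tag}.png',t.astype(np.uint8));cv2.imwrite(f'pics/raw_s{tag}.png',s.astype(np.uint8))
    f=lambda i:cv2.resize(np.clip(i*1.4,0,255).astype(np.uint8),None,fx=k,fy=k,interpolation=cv2.INTER_CUBIC)
    cv2.imwrite(f'pics/l{tag}.png',np.hstack([f(s[sb[1]:sb[1]+50,sb[0]:sb[0]+48]),f(t[tb[1]:tb[1]+50,tb[0]:tb[0]+52])]))
E
python3 - <<'E'
from look import *
st(); look('2',(150,205),(210,145)); print(to(.463,.2335,.12,1.51))
E
```

```text
t 17.07 p [0.4532 0.0744 0.1281] psi 1.511 tilt [0.001 0.001] F [ 0.2 -0.1  0.3] w 59.2 gf 0.0 q7 1.29
([-0.5, 159.6, 7.5], [-0.001, 0.0, 0.002])
```

View pics/l2.png

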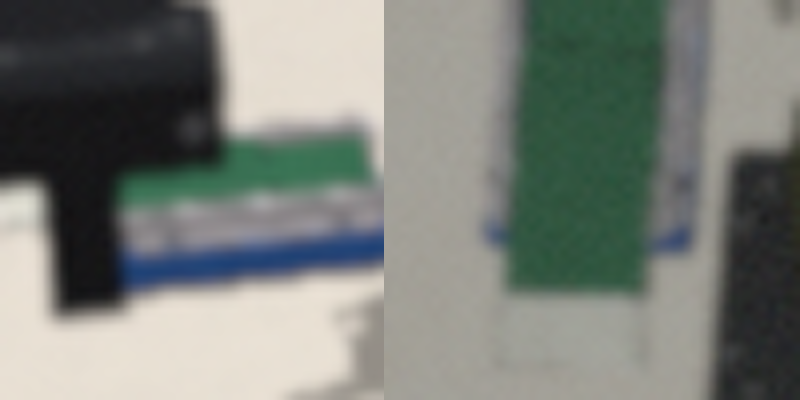

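Run:
```python
from h import *
f=ray('top',173.5,251.0,.032); r=ray('top',176.1,210.6,.032); print(f,r,np.hypot(*(r-f)[:2]),(f+r)/2)
for a in (f,): print(a+np.array([.030,-.002,0]))
```

```text
[0.43766611 0.23429117 0.032     ] [0.54059345 0.23087311 0.032     ] 0.10298407471498333 [0.48912978 0.23258214 0.032     ]
[0.46766611 0.23229117 0.032     ]
```

Request:
send_rows(xyz=[[0, 41, 0], [0, 80, 0], [0, 120, 0], [0, 145, 0], [0, 158, 10], [0, 158, 35], [0, 158, 60], [0, 158, 80], [0, 158, 90], [0, 158, 93]], dr=[[0, 0, 0], [0, 0, 0], [0, 0, 0], [0, 0, 0], [0, 0, 0], [0, 0, 0], [0, 0, 0], [0, 0, 0], [0, 0, 0], [0, 0, 0]], jaw=80)

```text
time: 18.2
position: [0.461, 0.2308, 0.0328]
tool_rot: [-0.093, -3.137, 0.005]
ft_force: [-1.0, -0.3, -0.7]
grip_width: 0.923
grip_force: 0.0
```

Run:
```python
from h import *
st();print(to(.463,.233,.035,1.508))
```

```text
t 18.2 p [0.461  0.2308 0.0328] psi 1.511 tilt [-0.003 -0.003] F [-1.  -0.3 -0.7] w 80.3 gf 0.0 q7 1.11
([-1.8, 2.3, -2.2], [-0.003, -0.003, 0.003])
```

Request:
send_rows(xyz=[[0, 1, 0], [0, 1, 0], [0, 1, 0], [0, 1, 0], [0, 1, 0], [0, 1, 0], [0, 1, 0], [0, 1, 0], [0, 1, 0], [0, 1, 0]], dr=[[0, 0, 0], [0, 0, 0], [0, 0, 0], [0, 0, 0], [0, 0, 0], [0, 0, 0], [0, 0, 0], [0, 0, 0], [0, 0, 0], [0, 0, 0]], jaw=38, grip_force=12)

```text
time: 19.03
position: [0.4626, 0.2326, 0.0351]
tool_rot: [0.094, 3.139, 0.001]
ft_force: [-0.3, 0.3, 1.0]
grip_width: 0.519
grip_force: 11.8
```

Run:
```python
from h import *
st()
```

```text
t 19.03 p [0.4626 0.2326 0.0351] psi 1.511 tilt [0.001 0.   ] F [-0.3  0.3  1. ] w 45.1 gf 11.8 q7 1.11
```

Request:
send_rows(xyz=[[0, 0, -3], [0, 0, -8], [0, 0, -16], [0, 0, -28], [0, 0, -42], [0, 0, -56], [0, 0, -66], [0, 0, -72], [0, 0, -75], [0, 0, -75]], dr=[[0, 0, 0], [0, 0, 0], [0, 0, 0], [0, 0, 0], [0, 0, 0], [0, 0, 0], [0, 0, 0], [0, 0, 0], [0, 0, 0], [0, 0, 0]], grip_force=22)

```text
time: 19.87
position: [0.4626, 0.2325, 0.1106]
tool_rot: [0.094, 3.139, 0.001]
ft_force: [0.7, 0.1, -0.1]
grip_width: 0.511
grip_force: 21.6
```

```bash
cat >> fit.py <<'E'
CAR=np.array([.536,-.1248,.134])
def car(x,y,z): return np.round(W(CAR,(x,y,z)),4)
E
python3 - <<'E'
from fit import *
st(); p=car(-49,129,110); print(p,to(*p,1.705))
E
```

```text
t 19.87 p [0.4626 0.2325 0.1106] psi 1.511 tilt [0.001 0.001] F [ 0.7  0.1 -0.1] w 44.4 gf 21.6 q7 1.06
[ 0.4702 -0.0035  0.11  ] ([-21.7, -235.2, 0.4], [0.001, 0.001, -0.194])
```

Request:
send_rows(xyz=[[-1, -10, 0], [-4, -35, 0], [-7, -65, 0], [-10, -100, 0], [-13, -135, 0], [-16, -170, 0], [-19, -200, 0], [-21, -222, 0], [-22, -233, 0], [-22, -235, 0]], dr=[[0, 0, 0], [0, 0, -0.02], [0, 0, -0.05], [0, 0, -0.08], [0, 0, -0.11], [0, 0, -0.14], [0, 0, -0.17], [0, 0, -0.194], [0, 0, -0.194], [0, 0, -0.194]])

```text
time: 20.7
position: [0.4696, -0.0063, 0.1094]
tool_rot: [0.202, -3.134, 0.001]
ft_force: [0.1, 0.4, -1.3]
grip_width: 0.511
grip_force: 21.6
```

Request:
send_rows(xyz=[[0, 0, 5], [0, 0, 15], [0, 0, 25], [0, 0, 33], [0, 0, 38], [0, 0, 40], [0, 0, 40], [0, 0, 40], [0, 0, 40], [0, 0, 40]], dr=[[0, 0, 0], [0, 0, 0], [0, 0, 0], [0, 0, 0], [0, 0, 0], [0, 0, 0], [0, 0, 0], [0, 0, 0], [0, 0, 0], [0, 0, 0]])

```text
time: 21.53
position: [0.4706, -0.0035, 0.0703]
tool_rot: [-0.21, 3.133, 0.0]
ft_force: [-0.3, -0.3, -0.4]
grip_width: 0.514
grip_force: 21.6
```

Run:
```python
from look import *
from fit import *
st(); p=car(-49,129,35); print(p,to(*p,1.705)); look('3',(240,205),(220,190))
```

```text
t 21.53 p [ 0.4706 -0.0035  0.0703] psi 1.705 tilt [0.001 0.   ] F [-0.3 -0.3 -0.4] w 44.8 gf 21.6 q7 1.73
[ 0.4702 -0.0035  0.035 ] ([0.5, 0.0, 35.3], [0.0, 0.001, -0.0])
```

View pics/l3.png

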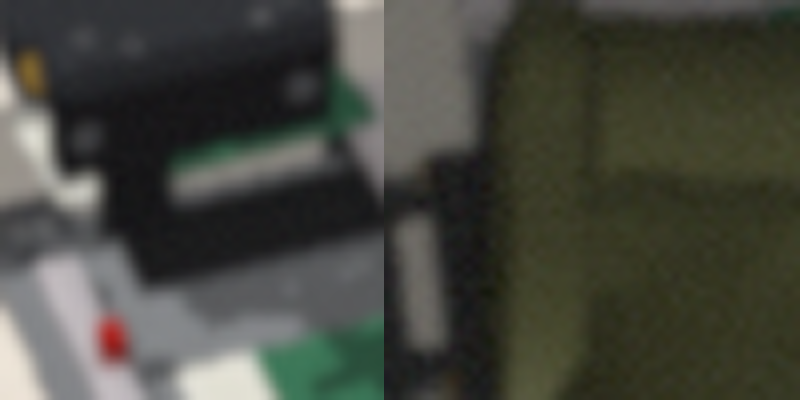

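Request:
send_rows(xyz=[[0, 0, 4], [0, 0, 9], [0, 0, 14], [0, 0, 19], [0, 0, 24], [0, 0, 28], [0, 0, 31], [0, 0, 33], [0, 0, 35], [0, 0, 35]], dr=[[0, 0, 0], [0, 0, 0], [0, 0, 0], [0, 0, 0], [0, 0, 0], [0, 0, 0], [0, 0, 0], [0, 0, 0], [0, 0, 0], [0, 0, 0]])

```text
time: 22.67
position: [0.471, -0.0035, 0.035]
tool_rot: [-0.211, 3.133, -0.001]
ft_force: [2.4, -0.7, -1.1]
grip_width: 0.513
grip_force: 22.6
```

Run:
```python
from h import *
st()
```

```text
t 22.67 p [ 0.471  -0.0035  0.035 ] psi 1.705 tilt [ 0.002 -0.   ] F [ 2.4 -0.7 -1.1] w 44.6 gf 22.6 q7 1.78
```

Free of contact. Slide in (tool −x is carrier +x).

Request:
send_rows(xyz=[[-3, 0, 0], [-6, 0, 0], [-9, 0, 0], [-12, 0, 0], [-15, 0, 0], [-17, 0, 0], [-19, 0, 0], [-20, 0, 0], [-20, 0, 0], [-20, 0, 0]], dr=[[0, 0, 0], [0, 0, 0], [0, 0, 0], [0, 0, 0], [0, 0, 0], [0, 0, 0], [0, 0, 0], [0, 0, 0], [0, 0, 0], [0, 0, 0]])

```text
time: 23.5
position: [0.4818, -0.0022, 0.0326]
tool_rot: [0.21, -3.116, 0.0]
ft_force: [-17.3, -3.2, 10.1]
grip_width: 0.516
grip_force: 22.1
```

Run:
```python
from h import *
st()
```

```text
t 23.5 p [ 0.4818 -0.0022  0.0326] psi 1.705 tilt [-0.018 -0.001] F [-17.3  -3.2  10.1] w 44.9 gf 22.1 q7 1.8
```

Request:
send_rows(xyz=[[3, 0, 0], [6, 0, 0], [9, 0, 0], [11, 0, 0], [11, 0, 0], [11, 0, 0], [11, 0, 0], [11, 0, 0], [11, 0, 0], [11, 0, 0]], dr=[[0, 0, 0], [0, 0, 0], [0, 0, 0], [0, 0, 0], [0, 0, 0], [0, 0, 0], [0, 0, 0], [0, 0, 0], [0, 0, 0], [0, 0, 0]])

```text
time: 24.33
position: [0.4794, -0.0023, 0.035]
tool_rot: [-0.21, 3.134, -0.0]
ft_force: [-0.2, -0.4, -0.7]
grip_width: 0.512
grip_force: 21.7
```

Run:
```python
from look import *
st(); look('4',(240,190),(228,190)); s=cv2.imread('pics/raw_s4.png')[180:240,220:290]
cv2.imwrite('pics/l4.png',cv2.resize(np.clip(s*1.4,0,255).astype(np.uint8),None,fx=10,fy=10,interpolation=cv2.INTER_CUBIC))
```

```text
t 24.33 p [ 0.4794 -0.0023  0.035 ] psi 1.705 tilt [ 0.001 -0.   ] F [-0.2 -0.4 -0.7] w 44.5 gf 21.7 q7 1.79
```

View pics/l4.png

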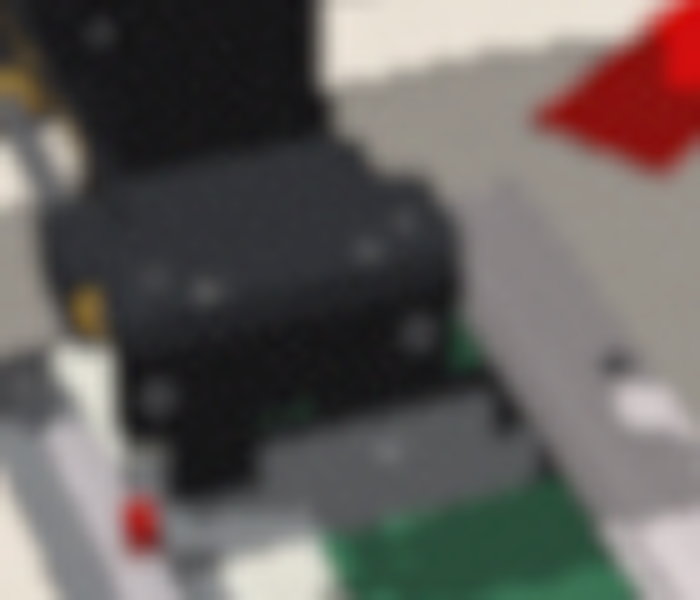

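Run:
```python
from h import *
T=np.array([.4706,-.0035,0]);ex=np.array([.991,.134,0]);ey=np.array([-.134,.991,0])
for z in (.0633,.0673):
  for x in (.010,.026,.05,.0767):
    print(z,x,[proj('side',T+ex*x+ey*s*.0225+[0,0,z]).round(1).tolist() for s in (-1,1)])
s=cv2.imread('pics/raw_s3.png').astype(int)[198:214,238:272]; print(s[:,:,1]-s[:,:,2])
```

```text
0.0633 0.01 [[240.6, 212.0], [234.6, 201.0]]
0.0633 0.026 [[247.2, 210.4], [240.9, 199.6]]
0.0633 0.05 [[256.9, 208.1], [250.3, 197.4]]
0.0633 0.0767 [[267.5, 205.5], [260.6, 195.0]]
0.0673 0.01 [[240.6, 210.6], [234.5, 199.7]]
0.0673 0.026 [[247.2, 209.1], [240.9, 198.2]]
0.0673 0.05 [[256.9, 206.7], [250.3, 196.1]]
0.0673 0.0767 [[267.5, 204.2], [260.6, 193.7]]
[[ 1  0  1  0  0  0 -1  0 -2  0  0  1 -1 -1 -1  0  0 -2 -1  0 -1  0  4  6
   4  1 -2 -3 -4 -3 -5 -4 -4 -4]
 [ 0  0  0  0  1 -1 -1 -1  0  1  1 -1  0  0  0  0 -1  0 -1  0  0  0  4 11
  11  7  0 -2 -4 -4 -4 -5 -4 -4]
 [ 0  0  1  0  0 -1 -1 -1 -1 -1 -1 -2  0  0 -1 -1 -1 -1 -1  0  0  1  4 14
  18 12  5  0 -2 -4 -4 -4 -4 -4]
 [-1 -1 -1  0 -1 -1  0  0  0  1  0 -2 -2 -1 -1  0 -1  0  0 -1  0  1  6 16
  21 20 12  5 -1 -4 -4 -4 -4 -4]
 [-1 -1  1 -1  0  0  0 -1  0 -2  0 -1 -1 -1  0 -1  0 -1  0  1  0  1  5 16
  24 25 20 11  3 -3 -4 -4 -5 -5]
 [-2  0 -1 -1 -1 -1 -1  0  0  0 -1 -1  1  1  0  0 -1 -1  0 -1  1  1  8 17
  23 27 25 17  7  1 -3 -4 -4 -4]
 [ 0 -2  0 -1  0 -1  0 -1 -1 -1 -1 -1 -1  0 -1  0  0 -1  1  4  4  7 12 18
  24 25 22 17  9  
[... 278 characters left out ...]
 12 12 11  9  6  6  7  8
   6  1 -2 -3 -4 -4 -5 -4 -4 -4]
 [-1 -1  0  3  6  7  9 13 18 22 24 20 16 14 14 11  7  4  4  2  0 -1  0  2
   0  0 -2 -4 -3 -4 -5 -5 -4 -4]
 [ 0 -1  2  7 13 16 18 19 21 23 20 15 10  6  5  3  1 -1 -1 -1 -3 -2  0  0
   0  0 -2 -3 -4 -4 -5 -4 -4 -4]
 [ 1 -1  4 12 16 16 14 14 13 10  7  5  3  0  0 -1 -2 -2 -3 -1 -1 -1  1  1
   1  1 -1 -3 -4 -4 -5 -4 -5 -4]
 [ 0  0  3  7 10  8  6  5  3  1 -1 -1 -1 -2 -1  0 -1  0  0  0  1  2  0  0
   0  1 -1 -3 -3 -4 -4 -4 -3 -4]
 [-1  0  1  2  2  1  0  0 -1 -2 -2 -1 -1  0  0  0  1  0  1  0  1  0 -1 -1
  -1  1  0 -2 -2 -4 -3 -5 -4 -5]
 [ 0  0  1  0 -1  0 -1 -1 -1 -1  0  0  0  0  0  0  1  0  1  1  0 -1 -1  1
   0  1  0  0 -2 -2 -4 -4 -4 -5]]
```

Request:
send_rows(xyz=[[4, 0, 0.5], [6, 0, 1], [6, 0, 1.5], [6, 0, 2], [6, 0, 2.4], [6, 0, 2.8], [6, 0, 3], [6, 0, 3], [6, 0, 3], [6, 0, 3]], dr=[[0, 0, 0], [0, 0, 0], [0, 0, 0], [0, 0, 0], [0, 0, 0], [0, 0, 0], [0, 0, 0], [0, 0, 0], [0, 0, 0], [0, 0, 0]])

```text
time: 25.47
position: [0.4736, -0.0031, 0.0325]
tool_rot: [-0.21, 3.134, 0.0]
ft_force: [-1.9, -0.5, 5.2]
grip_width: 0.513
grip_force: 21.7
```

Run:
```python
from h import *
st()
```

```text
t 25.47 p [ 0.4736 -0.0031  0.0325] psi 1.705 tilt [0. 0.] F [-1.9 -0.5  5.2] w 44.7 gf 21.7 q7 1.79
```

Request:
send_rows(xyz=[[0, 0, -0.6], [-3, 0, -0.6], [-6, 0, -0.6], [-8, 0, -0.6], [-10, 0, -0.6], [-12, 0, -0.6], [-14, 0, -0.6], [-15, 0, -0.6], [-16, 0, -0.6], [-16, 0, -0.6]], dr=[[0, 0, 0], [0, 0, 0], [0, 0, 0], [0, 0, 0], [0, 0, 0], [0, 0, 0], [0, 0, 0], [0, 0, 0], [0, 0, 0], [0, 0, 0]])

```text
time: 26.3
position: [0.4829, -0.0019, 0.031]
tool_rot: [0.211, -3.12, 0.0]
ft_force: [-14.6, -2.8, 12.6]
grip_width: 0.512
grip_force: 22.1
```

Run:
```python
from h import *
st()
```

```text
t 26.3 p [ 0.4829 -0.0019  0.031 ] psi 1.706 tilt [-0.014 -0.001] F [-14.6  -2.8  12.6] w 44.6 gf 22.1 q7 1.8
```

Request:
send_rows(xyz=[[3, 0, 0], [6, 0, 0], [6, 0, 0], [6, 0, 0], [6, 0, 0], [6, 0, 0], [6, 0, 0], [6, 0, 0], [6, 0, 0], [6, 0, 0]], dr=[[0, 0, 0], [0, 0, 0], [0, 0, 0], [0, 0, 0], [0, 0, 0], [0, 0, 0], [0, 0, 0], [0, 0, 0], [0, 0, 0], [0, 0, 0]])

```text
time: 27.13
position: [0.4823, -0.002, 0.0321]
tool_rot: [0.21, -3.133, 0.0]
ft_force: [-5.2, -1.2, -0.2]
grip_width: 0.511
grip_force: 21.9
```

Request:
send_rows(xyz=[[0, 0, 0], [0, 0, 0], [0, 0, 0], [0, 0, 0], [0, 0, 0], [0, 0, -10], [0, 0, -35], [0, 0, -65], [0, 0, -95], [0, 0, -110]], dr=[[0, 0, 0], [0, 0, 0], [0, 0, 0], [0, 0, 0], [0, 0, 0], [0, 0, 0], [0, 0, 0], [0, 0, 0], [0, 0, 0], [0, 0, 0]], jaw=54)

```text
time: 27.97
position: [0.4852, -0.002, 0.1468]
tool_rot: [-0.209, 3.129, 0.001]
ft_force: [0.8, -0.4, 0.5]
grip_width: 0.624
grip_force: 0.0
```

Request:
send_rows(xyz=[[0, 40, 0], [0, 80, 0], [0, 120, 0], [0, 160, 0], [0, 180, 0], [0, 180, 0], [0, 180, 0], [0, 180, 0], [0, 180, 0], [0, 180, 0]], dr=[[0, 0, 0], [0, 0, 0], [0, 0, 0], [0, 0, 0], [0, 0, 0], [0, 0, 0], [0, 0, 0], [0, 0, 0], [0, 0, 0], [0, 0, 0]])

```text
time: 28.8
position: [0.4595, 0.1751, 0.1427]
tool_rot: [-0.206, 3.134, -0.0]
ft_force: [0.1, -0.5, -0.1]
grip_width: 0.616
grip_force: 0.0
```

Run:
```python
from look import *
st(); look('5',(240,190),(228,190)); f=lambda i:cv2.resize(np.clip(i*1.3,0,255).astype(np.uint8),None,fx=7,fy=7,interpolation=cv2.INTER_CUBIC)
t=cv2.imread('pics/raw_t5.png')[195:265,250:314]; s=cv2.imread('pics/raw_s5.png')[190:260,220:270]
cv2.imwrite('pics/l5.png',np.hstack([f(s),f(t)]))
```

```text
t 28.8 p [0.4595 0.1751 0.1427] psi 1.702 tilt [ 0. -0.] F [ 0.1 -0.5 -0.1] w 53.6 gf 0.0 q7 1.31
```

View pics/l5.png

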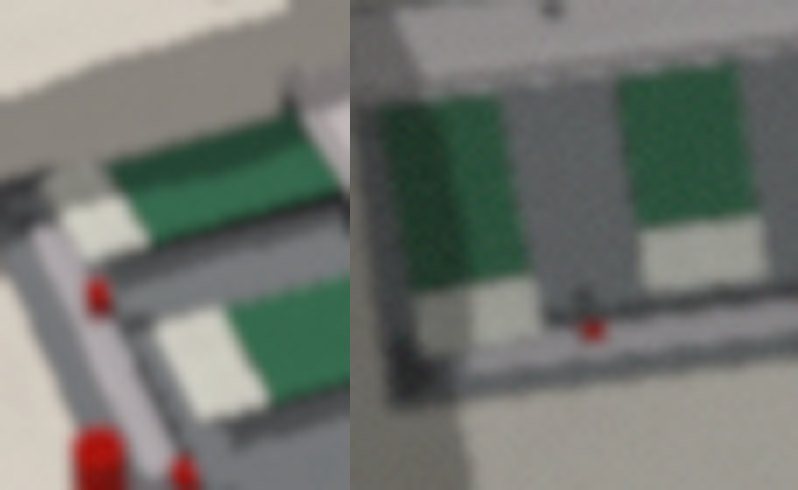

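Run:
```python
from fit import *
p=car(-28,129,56); print(p,to(*p,1.705))
```

```text
[ 0.491  -0.0007  0.056 ] ([-8.0, -179.6, 86.5], [-0.0, 0.0, -0.001])
```

Request:
send_rows(xyz=[[-8, -40, 0], [-8, -80, 0], [-8, -120, 0], [-8, -155, 0], [-8, -178, 10], [-8, -180, 35], [-8, -180, 60], [-8, -180, 75], [-8, -180, 84], [-8, -180, 86]], dr=[[0, 0, 0], [0, 0, 0], [0, 0, 0], [0, 0, 0], [0, 0, 0], [0, 0, 0], [0, 0, 0], [0, 0, 0], [0, 0, 0], [0, 0, 0]], jaw=0)

```text
time: 29.93
position: [0.4899, -0.0009, 0.055]
tool_rot: [0.21, -3.132, 0.001]
ft_force: [-0.2, 0.4, 0.8]
grip_width: 0.019
grip_force: 0.0
```

Request:
send_rows(xyz=[[0, 0, 3], [0, 0, 5], [0, 0, 7], [0, 0, 8], [0, 0, 9], [0, 0, 9.5], [0, 0, 10], [0, 0, 10], [0, 0, 10], [0, 0, 10]], dr=[[0, 0, 0], [0, 0, 0], [0, 0, 0], [0, 0, 0], [0, 0, 0], [0, 0, 0], [0, 0, 0], [0, 0, 0], [0, 0, 0], [0, 0, 0]])

```text
time: 30.77
position: [0.4914, -0.0006, 0.0474]
tool_rot: [-0.21, 3.134, 0.001]
ft_force: [-3.1, -0.8, 5.8]
grip_width: 0.003
grip_force: 3.3
```

Run:
```python
from h import *
st()
```

```text
t 30.77 p [ 0.4914 -0.0006  0.0474] psi 1.705 tilt [0.001 0.001] F [-3.1 -0.8  5.8] w 0.2 gf 3.3 q7 1.79
```

Request:
send_rows(xyz=[[0, 0, 0.5], [-2, 0, 0.5], [-4, 0, 0.5], [-6, 0, 0.5], [-8, 0, 0.5], [-10, 0, 0.5], [-12, 0, 0.5], [-14, 0, 0.5], [-16, 0, 0.5], [-16, 0, 0.5]], dr=[[0, 0, 0], [0, 0, 0], [0, 0, 0], [0, 0, 0], [0, 0, 0], [0, 0, 0], [0, 0, 0], [0, 0, 0], [0, 0, 0], [0, 0, 0]])

```text
time: 31.6
position: [0.5067, 0.0009, 0.0474]
tool_rot: [0.21, -3.133, -0.001]
ft_force: [-5.1, -1.6, 13.4]
grip_width: 0.008
grip_force: 6.7
```

Run:
```python
from h import *
st()
```

```text
t 31.6 p [0.5067 0.0009 0.0474] psi 1.705 tilt [-0.001  0.   ] F [-5.1 -1.6 13.4] w 0.7 gf 6.7 q7 1.81
```

Request:
send_rows(xyz=[[0, 0, -5], [0, 0, -30], [0, 0, -60], [0, 10, -90], [0, 50, -90], [0, 90, -90], [0, 130, -90], [0, 170, -90], [0, 185, -90], [0, 185, -90]], dr=[[0, 0, 0], [0, 0, 0], [0, 0, 0], [0, 0, 0], [0, 0, 0], [0, 0, 0], [0, 0, 0], [0, 0, 0], [0, 0, 0], [0, 0, 0]])

```text
time: 32.43
position: [0.4809, 0.1904, 0.1361]
tool_rot: [-0.223, 3.133, 0.003]
ft_force: [1.2, -0.6, 0.4]
grip_width: 0.002
grip_force: 0.0
```

```bash
cat > bays.py <<'E'
from fit import *
def bays(n='top'):
    im=sum(get_image(n)[:,:,::-1].astype(np.float32) for i in range(3))/3
    for b,y in enumerate((-129,-43,43,129)):
        out=[]
        for dy in (-14,-7,0,7,14):
            xs=np.arange(-80,30,1.); uv=np.array([proj(n,W(CAR,(x,y+dy,30))) for x in xs],np.float32)
            v=cv2.remap(im,uv[None,:,0],uv[None,:,1],cv2.INTER_LINEAR)[0]; ex=(v[:,1]-v[:,2])/(v.sum(1)/3+1)
            g=np.where(ex>.25)[0]; out.append((xs[g[0]],xs[g[-1]]) if len(g)>5 else None)
        print('bay',b,out)
E
python3 - <<'E'
from bays import *
st(); bays()
E
```

```text
t 32.43 p [0.4809 0.1904 0.1361] psi 1.713 tilt [0.    0.002] F [ 1.2 -0.6  0.4] w 0.2 gf 0.0 q7 1.35
bay 0 [(np.float64(-26.0), np.float64(29.0)), (np.float64(-26.0), np.float64(28.0)), (np.float64(-26.0), np.float64(28.0)), (np.float64(-26.0), np.float64(29.0)), (np.float64(-26.0), np.float64(28.0))]
bay 1 [None, None, None, None, None]
bay 2 [(np.float64(-25.0), np.float64(28.0)), (np.float64(-25.0), np.float64(28.0)), (np.float64(-25.0), np.float64(29.0)), (np.float64(-25.0), np.float64(28.0)), (np.float64(-26.0), np.float64(28.0))]
bay 3 [(np.float64(-37.0), np.float64(27.0)), (np.float64(-37.0), np.float64(28.0)), (np.float64(-37.0), np.float64(28.0)), (np.float64(-38.0), np.float64(28.0)), (np.float64(-38.0), np.float64(28.0))]
```

```bash
cat >> bays.py <<'E'
def lat(n='top',xs=(-25,-15,0,15,24)):
    im=sum(get_image(n)[:,:,::-1].astype(np.float32) for i in range(3))/3
    for b,y in enumerate((-129,-43,43,129)):
        out=[]
        for x in xs:
            ys=np.arange(-34,34,.5); uv=np.array([proj(n,W(CAR,(x,y+d,30))) for d in ys],np.float32)
            v=cv2.remap(im,uv[None,:,0],uv[None,:,1],cv2.INTER_LINEAR)[0]; ex=(v[:,1]-v[:,2])/(v.sum(1)/3+1)
            g=np.where(ex>.2)[0]; out.append((float(ys[g[0]]),float(ys[g[-1]]),float(ys[g[0]]+ys[g[-1]])/2) if len(g)>5 else None)
        print(n,'bay',b,out)
E
python3 - <<'E'
from bays import *
lat(); lat('side'); bays('side')
E
```

```text
top bay 0 [(-20.5, 24.0, 1.75), (-21.5, 24.5, 1.5), (-21.5, 24.0, 1.25), (-21.5, 24.5, 1.5), (-21.0, 24.0, 1.5)]
top bay 1 [None, None, None, None, None]
top bay 2 [(-21.5, 21.5, 0.0), (-23.0, 22.0, -0.5), (-22.5, 23.0, 0.25), (-22.5, 23.0, 0.25), (-22.5, 22.0, -0.25)]
top bay 3 [(-22.5, 23.0, 0.25), (-22.0, 23.5, 0.75), (-21.0, 24.5, 1.75), (-20.0, 25.0, 2.5), (-19.0, 26.0, 3.5)]
side bay 0 [(-24.5, 22.0, -1.25), (-25.0, 22.5, -1.25), (-25.0, 22.5, -1.25), (-25.0, 22.5, -1.25), (-25.0, 23.0, -1.0)]
side bay 1 [None, None, None, None, None]
side bay 2 [(-28.0, 21.0, -3.5), (-27.5, 20.5, -3.5), (-28.0, 21.0, -3.5), (-28.0, 21.0, -3.5), (-28.0, 21.5, -3.25)]
side bay 3 [(-29.0, 20.0, -4.5), (-28.5, 20.0, -4.25), (-28.5, 21.0, -3.75), (-27.5, 22.0, -2.75), (-27.0, 22.5, -2.25)]
bay 0 [(np.float64(-29.0), np.float64(29.0)), (np.float64(-29.0), np.float64(29.0)), (np.float64(-29.0), np.float64(29.0)), (np.float64(-29.0), np.float64(29.0)), (np.float64(-29.0), np.float64(29.0))]
bay 1 [None, None, None, None, None]
bay 2 [(np.float64(-27.0), np.float64(29.0)), (np.float64(-28.0), np.float64(29.0)), (np.float64(-28.0), np.float64(29.0)), (np.float64(-28.0), np.float64(29.0)), (np.float64(-28.0), np.float64(29.0))]
bay 3 [(np.float64(-38.0), np.float64(29.0)), (np.float64(-39.0), np.float64(29.0)), (np.float64(-39.0), np.float64(29.0)), (np.float64(-40.0), np.float64(29.0)), (np.float64(-40.0), np.float64(29.0))]
```

Run:
```python
from fit import *
st(); p=car(-36,128.8,34); print(p,to(*p,1.765))
```

```text
t 33.03 p [0.4823 0.1843 0.136 ] psi 1.704 tilt [ 0. -0.] F [ 0.  -0.2  0.4] w 0.6 gf 0.0 q7 1.35
[ 0.4831 -0.002   0.034 ] ([24.0, -184.8, 102.0], [-0.0, 0.0, -0.061])
```

Request:
send_rows(xyz=[[10, -40, 0], [24, -80, 0], [24, -120, 0], [24, -155, 0], [24, -180, 0], [24, -185, 0], [24, -185, 0], [24, -185, 20], [24, -185, 40], [24, -185, 55]], dr=[[0, 0, 0], [0, 0, -0.06], [0, 0, -0.06], [0, 0, -0.06], [0, 0, -0.06], [0, 0, -0.06], [0, 0, -0.06], [0, 0, -0.06], [0, 0, -0.06], [0, 0, -0.06]], jaw=60)

```text
time: 33.87
position: [0.4826, 0.0003, 0.0798]
tool_rot: [0.308, -3.126, -0.001]
ft_force: [0.9, 0.0, 0.1]
grip_width: 0.651
grip_force: 0.0
```

Request:
send_rows(xyz=[[0, 0, 8], [0, 0, 16], [0, 0, 24], [0, 0, 31], [0, 0, 37], [0, 0, 42], [0, 0, 45], [0, 0, 47], [0, 0, 47], [0, 0, 47]], dr=[[0, 0, 0], [0, 0, 0], [0, 0, 0], [0, 0, 0], [0, 0, 0], [0, 0, 0], [0, 0, 0], [0, 0, 0], [0, 0, 0], [0, 0, 0]])

```text
time: 34.7
position: [0.4833, -0.0019, 0.0341]
tool_rot: [-0.304, 3.126, -0.0]
ft_force: [0.5, -0.2, -0.6]
grip_width: 0.69
grip_force: 0.0
```

Request:
send_rows(xyz=[[0, 0, 0], [0, 0, 0], [0, 0, 0], [0, 0, 0], [0, 0, 0], [0, 0, 0], [0, 0, 0], [0, 0, 0], [0, 0, 0], [0, 0, 0]], dr=[[0, 0, 0], [0, 0, 0], [0, 0, 0], [0, 0, 0], [0, 0, 0], [0, 0, 0], [0, 0, 0], [0, 0, 0], [0, 0, 0], [0, 0, 0]], jaw=38, grip_force=12)

```text
time: 35.53
position: [0.4833, -0.0017, 0.0342]
tool_rot: [-0.304, 3.126, -0.0]
ft_force: [-0.0, 0.7, 3.8]
grip_width: 0.513
grip_force: 12.0
```

Run:
```python
from h import *
st()
```

```text
t 35.53 p [ 0.4833 -0.0017  0.0342] psi 1.765 tilt [0. 0.] F [-0.   0.7  3.8] w 44.7 gf 12.0 q7 1.86
```

Request:
send_rows(xyz=[[1, 0, -0.5], [3, 0, -0.5], [5, 0, -0.5], [6, 0, -0.5], [6, 0, -0.5], [6, 0, -0.5], [6, 0, -0.5], [6, 0, -0.5], [6, 0, -0.5], [6, 0, -0.5]], dr=[[0, 0, 0], [0, 0, 0], [0, 0, 0.01], [0, 0, 0.02], [0, 0, 0.035], [0, 0, 0.05], [0, 0, 0.062], [0, 0, 0.062], [0, 0, 0.062], [0, 0, 0.062]], grip_force=20)

```text
time: 36.37
position: [0.4773, -0.003, 0.0345]
tool_rot: [-0.207, 3.135, -0.0]
ft_force: [-0.2, 0.1, -0.4]
grip_width: 0.512
grip_force: 20.0
```

Run:
```python
from fit import *
st(); p=car(-42,129,34); print(p,to(*p,1.703))
```

```text
t 36.37 p [ 0.4773 -0.003   0.0345] psi 1.703 tilt [ 0. -0.] F [-0.2  0.1 -0.4] w 44.6 gf 20.0 q7 1.8
[ 0.4771 -0.0026  0.034 ] ([0.1, 0.4, 0.5], [-0.0, 0.0, -0.0])
```

Request:
send_rows(xyz=[[-2, 0, 0.3], [-5, 0, 0.6], [-8, 0, 0.6], [-10, 0, 0.6], [-12, 0, 0.6], [-14, 0, 0.6], [-16, 0, 0.6], [-18, 0, 0.6], [-20, 0, 0.6], [-20, 0, 0.6]], dr=[[0, 0, 0], [0, 0, 0], [0, 0, 0], [0, 0, 0], [0, 0, 0], [0, 0, 0], [0, 0, 0], [0, 0, 0], [0, 0, 0], [0, 0, 0]])

```text
time: 37.2
position: [0.4961, -0.0006, 0.0341]
tool_rot: [0.207, -3.132, -0.0]
ft_force: [-6.6, -0.5, 10.8]
grip_width: 0.513
grip_force: 20.0
```

Run:
```python
from h import *
st()
```

```text
t 37.2 p [ 0.4961 -0.0006  0.0341] psi 1.703 tilt [-0.003 -0.   ] F [-6.6 -0.5 10.8] w 44.6 gf 20.0 q7 1.82
```

Request:
send_rows(xyz=[[-1, 0, -0.5], [-2, 0, -0.5], [-3, 0, -0.5], [-3, 0, -0.5], [-3, 0, -0.5], [-3, 0, -0.5], [-3, 0, -0.5], [-3, 0, -0.5], [-3, 0, -0.5], [-3, 0, -0.5]], dr=[[0, 0, 0], [0, 0, 0], [0, 0, 0], [0, 0, 0], [0, 0, 0], [0, 0, 0], [0, 0, 0], [0, 0, 0], [0, 0, 0], [0, 0, 0]])

```text
time: 38.03
position: [0.4964, -0.0005, 0.0339]
tool_rot: [0.206, -3.127, -0.001]
ft_force: [-10.3, -0.8, 12.7]
grip_width: 0.51
grip_force: 20.0
```

Request:
send_rows(xyz=[[0, 0, 0], [0, 0, 0], [0, 0, 0], [0, 0, 0], [0, 0, -10], [0, 0, -35], [0, 0, -70], [0, 10, -95], [0, 40, -95], [0, 80, -95]], dr=[[0, 0, 0], [0, 0, 0], [0, 0, 0], [0, 0, 0], [0, 0, 0], [0, 0, 0], [0, 0, 0], [0, 0, 0], [0, 0, 0], [0, 0, 0]], jaw=54)

```text
time: 38.87
position: [0.4919, 0.0774, 0.1327]
tool_rot: [-0.196, 3.129, 0.002]
ft_force: [1.2, 0.3, -0.3]
grip_width: 0.617
grip_force: 0.0
```

Request:
send_rows(xyz=[[0, 20, 0], [0, 60, 0], [0, 100, 0], [0, 130, 0], [0, 130, 0], [0, 130, 0], [0, 130, 0], [0, 130, 0], [0, 130, 0], [0, 130, 0]], dr=[[0, 0, 0.19], [0, 0, 0.19], [0, 0, 0.19], [0, 0, 0.19], [0, 0, 0.19], [0, 0, 0.19], [0, 0, 0.19], [0, 0, 0.19], [0, 0, 0.19], [0, 0, 0.19]], jaw=0)

```text
time: 39.7
position: [0.4728, 0.207, 0.1295]
tool_rot: [0.095, 3.14, -0.0]
ft_force: [0.4, -0.3, 0.4]
grip_width: 0.015
grip_force: 0.0
```

Run:
```python
from bays import *
st(); bays(); lat(); print(to(.545,.229,.06,1.51))
```

```text
t 39.7 p [0.4728 0.207  0.1295] psi 1.511 tilt [ 0. -0.] F [ 0.4 -0.3  0.4] w 1.3 gf 0.0 q7 1.11
bay 0 [(np.float64(-26.0), np.float64(29.0)), (np.float64(-26.0), np.float64(28.0)), (np.float64(-26.0), np.float64(29.0)), (np.float64(-26.0), np.float64(29.0)), (np.float64(-26.0), np.float64(28.0))]
bay 1 [None, None, None, None, None]
bay 2 [(np.float64(-25.0), np.float64(28.0)), (np.float64(-26.0), np.float64(28.0)), (np.float64(-25.0), np.float64(29.0)), (np.float64(-25.0), np.float64(28.0)), (np.float64(-25.0), np.float64(28.0))]
bay 3 [(np.float64(-25.0), np.float64(28.0)), (np.float64(-25.0), np.float64(28.0)), (np.float64(-25.0), np.float64(28.0)), (np.float64(-25.0), np.float64(28.0)), (np.float64(-25.0), np.float64(28.0))]
top bay 0 [(-20.5, 24.5, 2.0), (-22.0, 24.5, 1.25), (-21.5, 24.0, 1.25), (-21.0, 25.0, 2.0), (-21.0, 24.5, 1.75)]
top bay 1 [None, None, None, None, None]
top bay 2 [(-22.0, 21.5, -0.25), (-23.0, 22.5, -0.25), (-22.5, 23.0, 0.25), (-22.5, 23.0, 0.25), (-23.0, 22.0, -0.5)]
top bay 3 [(-22.0, 21.0, -0.5), (-23.0, 22.0, -0.5), (-23.0, 21.5, -0.75), (-23.0, 22.0, -0.5), (-22.5, 21.5, -0.5)]
([-71.2, 25.1, 69.4], [-0.0, 0.0, 0.003])
```

Request:
send_rows(xyz=[[-30, 10, 0], [-65, 25, 0], [-71, 25, 20], [-71, 25, 40], [-71, 25, 55], [-71, 25, 63], [-71, 25, 69], [-71, 25, 72], [-71, 25, 73], [-71, 25, 73]], dr=[[0, 0, 0], [0, 0, 0], [0, 0, 0], [0, 0, 0], [0, 0, 0], [0, 0, 0], [0, 0, 0], [0, 0, 0], [0, 0, 0], [0, 0, 0]])

```text
time: 40.83
position: [0.5451, 0.2293, 0.057]
tool_rot: [0.091, 3.139, 0.001]
ft_force: [0.9, -0.3, -0.2]
grip_width: 0.008
grip_force: 0.0
```

Run:
```python
from h import *
st(); print(to(.545,.229,.0441,1.511))
```

```text
t 40.83 p [0.5451 0.2293 0.057 ] psi 1.513 tilt [0.001 0.001] F [ 0.9 -0.3 -0.2] w 0.7 gf 0.0 q7 1.24
([0.1, -0.3, 12.9], [0.001, 0.001, 0.002])
```

Request:
send_rows(xyz=[[0, 0, 4], [0, 0, 7], [0, 0, 9], [0, 0, 10.5], [0, 0, 11.5], [0, 0, 12], [0, 0, 12.5], [0, 0, 13], [0, 0, 13], [0, 0, 13]], dr=[[0, 0, 0], [0, 0, 0], [0, 0, 0], [0, 0, 0], [0, 0, 0], [0, 0, 0], [0, 0, 0], [0, 0, 0], [0, 0, 0], [0, 0, 0]])

```text
time: 41.67
position: [0.5456, 0.2295, 0.0455]
tool_rot: [0.091, 3.139, 0.002]
ft_force: [-2.3, -0.4, 11.1]
grip_width: 0.007
grip_force: 5.6
```

Run:
```python
from h import *
st()
```

```text
t 41.67 p [0.5456 0.2295 0.0455] psi 1.513 tilt [0.002 0.001] F [-2.3 -0.4 11.1] w 0.6 gf 5.6 q7 1.25
```

Request:
send_rows(xyz=[[1, 0, 0], [4, 0, 0], [9, 0, 0], [15, 0, 0], [21, 0, 0], [27, 0, 0], [33, 0, 0], [39, 0, 0], [43, 0, 0], [43, 0, 0]], dr=[[0, 0, 0], [0, 0, 0], [0, 0, 0], [0, 0, 0], [0, 0, 0], [0, 0, 0], [0, 0, 0], [0, 0, 0], [0, 0, 0], [0, 0, 0]])

```text
time: 42.5
position: [0.5035, 0.2324, 0.0455]
tool_rot: [0.091, 3.136, 0.004]
ft_force: [-0.6, -0.1, 8.3]
grip_width: 0.006
grip_force: 4.2
```

Request:
send_rows(xyz=[[0, 0, 0], [0, 0, -5], [0, 0, -30], [0, -20, -60], [0, -60, -75], [0, -100, -85], [20, -140, -85], [40, -160, -85], [40, -160, -85], [40, -160, -85]], dr=[[0, 0, 0], [0, 0, 0], [0, 0, 0], [0, 0, 0], [0, 0, 0], [0, 0, 0], [0, 0, 0], [0, 0, 0], [0, 0, 0], [0, 0, 0]], jaw=80)

```text
time: 43.33
position: [0.4516, 0.0731, 0.1285]
tool_rot: [-0.095, -3.14, -0.003]
ft_force: [1.3, -0.1, 0.4]
grip_width: 0.68
grip_force: 0.0
```

```bash
cat > disp.py <<'E'
from h import *
def disp(z,x0=.44,x1=.60,n='top'):
    im=sum(get_image(n)[:,:,::-1].astype(np.float32) for i in range(4))/4
    L=[]
    for x in np.arange(x0,x1,.005):
        ys=np.arange(.195,.265,.0005); uv=np.array([proj(n,(x,y,z)) for y in ys],np.float32)
        v=cv2.remap(im,uv[None,:,0],uv[None,:,1],cv2.INTER_LINEAR)[0]; ex=(v[:,1]-v[:,2])/(v.sum(1)/3+1)
        g=np.where(ex>.2)[0]
        if len(g)>60: L.append((x,ys[g[0]],ys[g[-1]]))
    L=np.array(L); print(len(L),'first green x',L[0,0],'last',L[-1,0]); 
    for c in (1,2): print('edge fit',np.polyfit(L[:,0]-.49,L[:,c],1).round(4))
    ys=np.polyval(np.polyfit(L[:,0],L[:,1:].mean(1),1),np.arange(.42,.62,.0005)); xs=np.arange(.42,.62,.0005)
    uv=np.array([proj(n,(x,y,z)) for x,y in zip(xs,ys)],np.float32); v=cv2.remap(im,uv[None,:,0],uv[None,:,1],cv2.INTER_LINEAR)[0]
    ex=(v[:,1]-v[:,2])/(v.sum(1)/3+1); g=np.where(ex>.2)[0]; print('green x range',xs[g[0]],xs[g[-1]]); return L
E
python3 - <<'E'
from disp import *
st(); L=disp(.028); print((L*1000).round(1)[::2].tolist())
E
```

```text
t 43.33 p [0.4516 0.0731 0.1285] psi 1.51 tilt [-0.     0.002] F [ 1.3 -0.1  0.4] w 59.2 gf 0.0 q7 1.29Traceback (most recent call last):
  File "<stdin>", line 2, in <module>
  File "disp.py", line 6, in disp
    ys=np.arange(.195,.265,.0005); uv=np.array([proj(n,(x,y,z)) for y in ys],np.float32)
                                                ~~~~^^^^^^^^^^^
  File "h.py", line 11, in proj
    k,r,t=K(n); q=k@(r@np.array(p)+t); return q[:2]/q[2]
          ~^^^
  File "h.py", line 5, in K
    c=calibration(n); f=192/np.tan(np.radians(c['vfov'])/2)
ValueError: time passes only in moves, steps and waits
```

```bash
sed -i 's/^def K(n):/from functools import lru_cache\n@lru_cache(None)\ndef K(n):/' h.py
python3 - <<'E'
from disp import *
L=disp(.028); print((L*1000).round(1)[::2].tolist())
E
```

```text
23 first green x 0.465 last 0.5750000000000002
edge fit [-0.0537  0.2133]
edge fit [-0.0465  0.2562]
green x range 0.4615 0.5800000000000001
[[465.0, 215.0, 256.0], [475.0, 214.0, 256.5], [485.0, 214.5, 257.0], [495.0, 213.5, 256.0], [505.0, 211.5, 255.5], [515.0, 211.5, 255.5], [525.0, 212.0, 255.0], [535.0, 210.5, 254.5], [545.0, 210.0, 253.0], [555.0, 210.0, 253.0], [565.0, 209.5, 252.5], [575.0, 209.5, 252.0]]
```

Run:
```python
from h import *
print(to(.463,.2355,.033,1.528),to(.463,.2355,.031,1.528))
```

```text
([-1.0, 161.3, 95.0], [-0.001, -0.0, -0.014]) ([-1.0, 161.3, 97.0], [-0.001, -0.0, -0.014])
```

Request:
send_rows(xyz=[[0, 41, 0], [0, 80, 0], [-1, 120, 0], [-1, 148, 0], [-1, 161, 10], [-1, 161, 35], [-1, 161, 60], [-1, 161, 80], [-1, 161, 92], [-1, 161, 97]], dr=[[0, 0, 0], [0, 0, 0], [0, 0, -0.014], [0, 0, -0.014], [0, 0, -0.014], [0, 0, -0.014], [0, 0, -0.014], [0, 0, -0.014], [0, 0, -0.014], [0, 0, -0.014]], jaw=80)

```text
time: 44.57
position: [0.4617, 0.2343, 0.0292]
tool_rot: [-0.068, -3.138, 0.004]
ft_force: [0.1, 0.6, -0.0]
grip_width: 0.917
grip_force: 0.0
```

Request:
send_rows(xyz=[[0, 0, 0], [0, 0, 0], [0, 0, 0], [0, 0, 0], [0, 0, 0], [0, 0, 0], [0, 0, 0], [0, 0, 0], [0, 0, 0], [0, 0, 0]], dr=[[0, 0, 0], [0, 0, 0], [0, 0, 0], [0, 0, 0], [0, 0, 0], [0, 0, 0], [0, 0, 0], [0, 0, 0], [0, 0, 0], [0, 0, 0]], jaw=38, grip_force=12)

```text
time: 45.4
position: [0.4632, 0.2351, 0.0317]
tool_rot: [0.069, 3.14, 0.001]
ft_force: [0.3, 0.0, 3.1]
grip_width: 0.511
grip_force: 12.0
```

Run:
```python
from h import *
st()
```

```text
t 45.4 p [0.4632 0.2351 0.0317] psi 1.527 tilt [0.001 0.   ] F [0.3 0.  3.1] w 44.4 gf 12.0 q7 1.14
```

Request:
send_rows(xyz=[[0, 0, -3], [0, 0, -8], [0, 0, -16], [0, 0, -28], [0, 0, -42], [0, 0, -56], [0, 0, -68], [0, 0, -75], [0, 0, -78], [0, 0, -78]], dr=[[0, 0, 0], [0, 0, 0], [0, 0, 0], [0, 0, 0], [0, 0, 0], [0, 0, 0], [0, 0, 0], [0, 0, 0], [0, 0, 0], [0, 0, 0]], grip_force=22)

```text
time: 46.23
position: [0.4633, 0.2351, 0.1103]
tool_rot: [0.069, 3.14, 0.002]
ft_force: [-0.4, 0.5, -0.9]
grip_width: 0.512
grip_force: 21.9
```

Run:
```python
from fit import *
st(); p=car(-49,-43.4,110); print(p,to(*p,1.704))
```

```text
t 46.23 p [0.4633 0.2351 0.1103] psi 1.527 tilt [0.001 0.001] F [-0.4  0.5 -0.9] w 44.6 gf 21.9 q7 1.08
[ 0.4932 -0.1744  0.11  ] ([-47.9, -407.8, -0.1], [0.001, 0.001, -0.177])
```

Request:
send_rows(xyz=[[-1, -10, 0], [-4, -35, 0], [-8, -65, 0], [-12, -100, 0], [-16, -135, 0], [-20, -170, 0], [-24, -205, 0], [-28, -240, 0], [-32, -275, 0], [-36, -310, 0]], dr=[[0, 0, 0], [0, 0, -0.02], [0, 0, -0.04], [0, 0, -0.06], [0, 0, -0.08], [0, 0, -0.1], [0, 0, -0.12], [0, 0, -0.14], [0, 0, -0.16], [0, 0, -0.177]])

```text
time: 47.07
position: [0.484, -0.0788, 0.1087]
tool_rot: [0.21, -3.133, -0.0]
ft_force: [0.3, -0.8, -1.7]
grip_width: 0.51
grip_force: 22.0
```

Run:
```python
from fit import *
st(); p=car(-49,-43.4,70); print(p,to(*p,1.704))
```

```text
t 47.07 p [ 0.484  -0.0788  0.1087] psi 1.704 tilt [-0.001  0.   ] F [ 0.3 -0.8 -1.7] w 44.4 gf 22.0 q7 1.89
[ 0.4932 -0.1744  0.07  ] ([3.5, -96.0, 38.7], [0.0, -0.001, 0.0])
```

Request:
send_rows(xyz=[[1, -33, 0], [2, -62, 0], [4, -85, 0], [4, -96, 8], [4, -96, 18], [4, -96, 28], [4, -96, 35], [4, -96, 38], [4, -96, 39], [4, -96, 39]], dr=[[0, 0, 0], [0, 0, 0], [0, 0, 0], [0, 0, 0], [0, 0, 0], [0, 0, 0], [0, 0, 0], [0, 0, 0], [0, 0, 0], [0, 0, 0]])

```text
time: 47.9
position: [0.4939, -0.1712, 0.07]
tool_rot: [0.211, -3.134, -0.0]
ft_force: [0.0, 0.6, 0.1]
grip_width: 0.51
grip_force: 22.0
```

Run:
```python
from fit import *
st(); p=car(-49,-43.4,35); print(p,to(*p,1.704))
s=get_state()['position']; T=np.array([s[0],s[1],s[2]-.005]); c,t=np.cos(.134),np.sin(.134)
for yaw in (.074,.104,.134,.164,.194):
    ex=np.array([np.cos(yaw),np.sin(yaw),0]);ey=np.array([-np.sin(yaw),np.cos(yaw),0])
    print(yaw,[proj('side',T+ex*x-ey*.0225).round(1).tolist() for x in (.012,.05,.074)],proj('side',T+ex*.074+ey*.0225).round(1))
im=sum(get_image('side').astype(int) for i in range(3))//3; e=im[:,:,1]-im[:,:,0]
u,v=proj('side',T+np.array([.05,0,0])).astype(int); print(u,v); np.set_printoptions(linewidth=250); print(e[v-14:v+14,u-24:u+24])
```

```text
t 47.9 p [ 0.4939 -0.1712  0.07  ] psi 1.705 tilt [-0.001  0.   ] F [0.  0.6 0.1] w 44.4 gf 22.0 q7 2.19
[ 0.4932 -0.1744  0.035 ] ([1.1, -3.1, 35.0], [0.0, -0.0, 0.001])
0.074 [[269.5, 262.7], [287.9, 258.1], [299.3, 255.4]] [290.7 240.3]
0.104 [[269.8, 262.4], [288.0, 257.5], [299.1, 254.5]] [290.  239.7]
0.134 [[270.1, 262.2], [288.0, 256.9], [298.9, 253.7]] [289.3 239.1]
0.164 [[270.3, 262.0], [287.9, 256.3], [298.7, 252.8]] [288.5 238.5]
0.194 [[270.5, 261.8], [287.9, 255.7], [298.5, 252.0]] [287.7 237.9]
284 251
[[ 0  0  2 ... -4 -4 -4]
 [ 1  2  1 ... -4 -4 -3]
 [ 1  1  1 ... -4 -4 -4]
 ...
 [ 1  1  0 ... -4 -4 -4]
 [ 0 -1  1 ... -4 -4 -5]
 [ 0  0 -1 ... -4 -4 -4]]
```

Run:
```python
from h import *
im=sum(get_image('side').astype(float) for i in range(4))/4; e=im[:,:,1]-im[:,:,0]
for c in range(264,302,2):
    col=e[244:268,c]; h=col.max()/2; idx=np.where(col>max(h,5))[0]
    print(c,round(float(col.max()),1),(244+idx[[0,-1]]).tolist() if len(idx) else None)
cv2.imwrite('pics/l6.png',cv2.resize(np.clip(im[225:285,250:320,::-1]*1.4,0,255).astype(np.uint8),None,fx=10,fy=10,interpolation=cv2.INTER_CUBIC))
```

```text
264 2.2 None
266 1.8 None
268 2.2 None
270 2.5 None
272 1.8 None
274 1.5 None
276 2.0 None
278 1.5 None
280 1.8 None
282 1.8 None
284 2.0 None
286 1.5 None
288 1.8 None
290 1.8 None
292 1.5 None
294 1.5 None
296 1.5 None
298 1.8 None
300 0.2 None
```

View pics/l6.png

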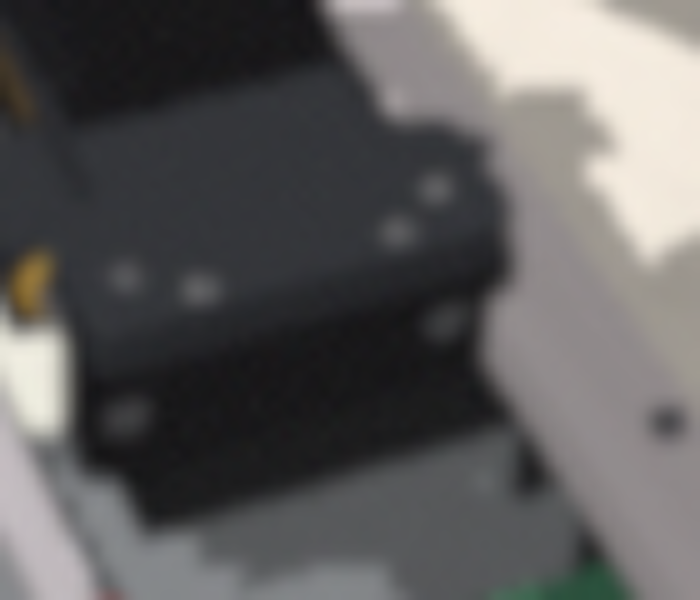

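Request:
send_rows(xyz=[[1, -3, 4], [1, -3, 9], [1, -3, 14], [1, -3, 19], [1, -3, 24], [1, -3, 28], [1, -3, 31], [1, -3, 34], [1, -3, 36], [1, -3, 36]], dr=[[0, 0, 0], [0, 0, 0], [0, 0, 0], [0, 0, 0], [0, 0, 0], [0, 0, 0], [0, 0, 0], [0, 0, 0], [0, 0, 0], [0, 0, 0]])

```text
time: 49.08
position: [0.4941, -0.1752, 0.0343]
tool_rot: [-0.209, 3.133, -0.001]
ft_force: [2.6, -0.1, -2.8]
grip_width: 0.509
grip_force: 23.2
```

Run:
```python
from fit import *
st(); p=car(-49,-43.4,34); print(p,to(*p,1.704))
```

```text
t 49.08 p [ 0.4941 -0.1752  0.0343] psi 1.704 tilt [ 0.001 -0.001] F [ 2.6 -0.1 -2.8] w 44.3 gf 23.2 q7 2.24
[ 0.4932 -0.1744  0.034 ] ([0.8, 0.9, 0.3], [-0.001, 0.001, 0.0])
```

Request:
send_rows(xyz=[[-3, 0.9, 0.3], [-6, 0.9, 0.3], [-9, 0.9, 0.3], [-12, 0.9, 0.3], [-15, 0.9, 0.3], [-18, 0.9, 0.3], [-21, 0.9, 0.3], [-23, 0.9, 0.3], [-25, 0.9, 0.3], [-25, 0.9, 0.3]], dr=[[0, 0, 0], [0, 0, 0], [0, 0, 0], [0, 0, 0], [0, 0, 0], [0, 0, 0], [0, 0, 0], [0, 0, 0], [0, 0, 0], [0, 0, 0]])

```text
time: 49.92
position: [0.5167, -0.1712, 0.034]
tool_rot: [0.208, -3.131, -0.001]
ft_force: [-5.4, 0.3, 4.4]
grip_width: 0.507
grip_force: 21.9
```

Run:
```python
from h import *
st()
```

```text
t 49.92 p [ 0.5167 -0.1712  0.034 ] psi 1.703 tilt [-0.003  0.001] F [-5.4  0.3  4.4] w 44.1 gf 21.9 q7 2.24
```

Went in smoothly. Press home a little more, release, clear off to the +y side, and check.

Request:
send_rows(xyz=[[-1, 0, 0], [-2, 0, 0], [-3, 0, 0], [-4, 0, 0], [-4, 0, 0], [-4, 0, 0], [-4, 0, 0], [-4, 0, 0], [-4, 0, 0], [-4, 0, 0]], dr=[[0, 0, 0], [0, 0, 0], [0, 0, 0], [0, 0, 0], [0, 0, 0], [0, 0, 0], [0, 0, 0], [0, 0, 0], [0, 0, 0], [0, 0, 0]])

```text
time: 50.75
position: [0.5171, -0.171, 0.0337]
tool_rot: [0.206, -3.125, -0.005]
ft_force: [-13.0, 1.0, 12.9]
grip_width: 0.509
grip_force: 22.0
```

Request:
send_rows(xyz=[[0, 0, 0], [0, 0, 0], [0, 0, 0], [0, 0, 0], [0, 0, -10], [0, 0, -35], [0, 0, -70], [20, 10, -100], [40, 40, -120], [60, 80, -130]], dr=[[0, 0, 0], [0, 0, 0], [0, 0, 0], [0, 0, 0], [0, 0, 0], [0, 0, 0], [0, 0, 0], [0, 0, 0], [0, 0, 0], [0, 0, 0]], jaw=54)

```text
time: 51.58
position: [0.4553, -0.1054, 0.1665]
tool_rot: [-0.198, 3.13, -0.004]
ft_force: [-0.2, 2.2, -0.6]
grip_width: 0.623
grip_force: 0.0
```

Request:
send_rows(xyz=[[0, 40, 0], [0, 80, 0], [0, 120, 0], [0, 160, 0], [0, 200, 0], [0, 240, 0], [0, 260, 0], [0, 270, 0], [0, 270, 0], [0, 270, 0]], dr=[[0, 0, 0], [0, 0, 0], [0, 0, 0], [0, 0, 0], [0, 0, 0], [0, 0, 0], [0, 0, 0], [0, 0, 0], [0, 0, 0], [0, 0, 0]])

```text
time: 52.42
position: [0.4189, 0.1639, 0.1634]
tool_rot: [-0.208, 3.134, -0.001]
ft_force: [0.1, -0.6, 0.8]
grip_width: 0.622
grip_force: 0.0
```

Run:
```python
from bays import *
st(); bays(); lat()
```

```text
t 52.42 p [0.4189 0.1639 0.1634] psi 1.703 tilt [ 0.001 -0.001] F [ 0.1 -0.6  0.8] w 54.1 gf 0.0 q7 1.24
bay 0 [(np.float64(-26.0), np.float64(29.0)), (np.float64(-26.0), np.float64(28.0)), (np.float64(-26.0), np.float64(29.0)), (np.float64(-26.0), np.float64(29.0)), (np.float64(-26.0), np.float64(28.0))]
bay 1 [(np.float64(-25.0), np.float64(28.0)), (np.float64(-24.0), np.float64(28.0)), (np.float64(-25.0), np.float64(29.0)), (np.float64(-25.0), np.float64(28.0)), (np.float64(-24.0), np.float64(28.0))]
bay 2 [(np.float64(-25.0), np.float64(28.0)), (np.float64(-26.0), np.float64(28.0)), (np.float64(-25.0), np.float64(28.0)), (np.float64(-25.0), np.float64(28.0)), (np.float64(-26.0), np.float64(28.0))]
bay 3 [(np.float64(-25.0), np.float64(27.0)), (np.float64(-25.0), np.float64(28.0)), (np.float64(-24.0), np.float64(28.0)), (np.float64(-25.0), np.float64(28.0)), (np.float64(-25.0), np.float64(28.0))]
top bay 0 [(-20.5, 24.5, 2.0), (-21.5, 24.5, 1.5), (-21.5, 24.5, 1.5), (-21.0, 24.5, 1.75), (-21.5, 24.5, 1.5)]
top bay 1 [(-20.5, 21.0, 0.25), (-23.0, 22.5, -0.25), (-22.5, 23.0, 0.25), (-23.0, 23.0, 0.0), (-23.0, 23.0, 0.0)]
top bay 2 [(-21.5, 21.0, -0.25), (-23.0, 22.0, -0.5), (-22.5, 23.0, 0.25), (-22.5, 23.5, 0.5), (-23.0, 22.5, -0.25)]
top bay 3 [(-19.5, 20.0, 0.25), (-22.5, 21.5, -0.5), (-23.0, 21.5, -0.75), (-22.5, 21.5, -0.5), (-22.0, 21.0, -0.5)]
```

Run:
```python
from h import *
print(to(.448,-.1355,.12,1.703))
```

```text
([10.0, -300.7, 43.2], [-0.0, 0.0, -0.001])
```

Request:
send_rows(xyz=[[-10, -35, 0], [-20, -75, 0], [-20, -115, 0], [-20, -155, 0], [-15, -195, 0], [-5, -235, 0], [5, -270, 10], [10, -292, 20], [10, -301, 30], [10, -301, 43]], dr=[[0, 0, 0], [0, 0, 0], [0, 0, 0], [0, 0, 0], [0, 0, 0], [0, 0, 0], [0, 0, 0], [0, 0, 0], [0, 0, 0], [0, 0, 0]], jaw=50)

```text
time: 53.55
position: [0.4484, -0.1385, 0.1206]
tool_rot: [-0.199, 3.133, -0.001]
ft_force: [-0.0, 1.4, 0.5]
grip_width: 0.575
grip_force: 0.0
```

Request:
send_rows(xyz=[[0, 0, 5], [0, 0, 15], [0, 0, 28], [0, 0, 40], [0, 0, 52], [0, 0, 62], [0, 0, 68], [0, 0, 71], [0, 0, 72], [0, 0, 72]], dr=[[0, 0, 0], [0, 0, 0], [0, 0, 0], [0, 0, 0], [0, 0, 0], [0, 0, 0], [0, 0, 0], [0, 0, 0], [0, 0, 0], [0, 0, 0]])

```text
time: 54.38
position: [0.4486, -0.1346, 0.0483]
tool_rot: [-0.209, 3.134, -0.0]
ft_force: [0.2, -0.7, -0.4]
grip_width: 0.572
grip_force: 0.0
```

Request:
send_rows(xyz=[[0, 0, 0], [0, 0, 0], [0, 0, 0], [0, 0, 0], [0, 0, 0], [0, 0, 0], [0, 0, 0], [0, 0, 0], [0, 0, 0], [0, 0, 0]], dr=[[0, 0, 0], [0, 0, 0], [0, 0, 0], [0, 0, 0], [0, 0, 0], [0, 0, 0], [0, 0, 0], [0, 0, 0], [0, 0, 0], [0, 0, 0]], jaw=10, grip_force=10)

```text
time: 55.22
position: [0.4486, -0.1347, 0.0483]
tool_rot: [-0.209, 3.134, -0.001]
ft_force: [1.0, -0.9, 1.0]
grip_width: 0.2
grip_force: 10.0
```

Run:
```python
from h import *
st()
```

```text
t 55.22 p [ 0.4486 -0.1347  0.0483] psi 1.704 tilt [ 0. -0.] F [ 1.  -0.9  1. ] w 17.4 gf 10.0 q7 2.08
```

Request:
send_rows(xyz=[[0, 6, 0], [0, 12, 0], [0, 18, 0], [0, 24, 0], [0, 30, 0], [0, 36, 0], [0, 41, 0], [0, 44, 0], [0, 46, 0], [0, 46, 0]], dr=[[0, 0, 0], [0, 0, 0], [0, 0, 0], [0, 0, 0], [0, 0, 0], [0, 0, 0], [0, 0, 0], [0, 0, 0], [0, 0, 0], [0, 0, 0]])

```text
time: 56.05
position: [0.4431, -0.0936, 0.0483]
tool_rot: [-0.207, 3.132, -0.012]
ft_force: [2.5, -13.9, -2.8]
grip_width: 0.206
grip_force: 10.0
```

Run:
```python
from h import *
st()
```

```text
t 56.05 p [ 0.4431 -0.0936  0.0483] psi 1.703 tilt [ 0.003 -0.007] F [  2.5 -13.9  -2.8] w 17.9 gf 10.0 q7 1.94
```

Request:
send_rows(xyz=[[0, -3, 0], [0, -3, 0], [0, -3, 0], [0, -3, 0], [0, -3, -20], [0, -3, -50], [0, -3, -85], [0, 20, -90], [0, 60, -90], [0, 95, -90]], dr=[[0, 0, 0], [0, 0, 0], [0, 0, 0], [0, 0, 0], [0, 0, 0], [0, 0, 0], [0, 0, 0], [0, 0, 0], [0, 0, 0], [0, 0, 0]], jaw=50)

```text
time: 56.88
position: [0.4298, 0.0072, 0.1393]
tool_rot: [-0.206, 3.132, 0.003]
ft_force: [0.7, 1.4, -0.5]
grip_width: 0.573
grip_force: 0.0
```

Run:
```python
from look import *
st(); t=sum(get_image('top')[:,:,::-1].astype(float) for i in range(3))/3; cv2.imwrite('pics/raw_t7.png',t.astype(np.uint8))
print(proj('top',(.5,.361,.022)))
cv2.imwrite('pics/l7.png',cv2.resize(np.clip(t[160:290,80:330]*1.3,0,255).astype(np.uint8),None,fx=3.2,fy=3.2,interpolation=cv2.INTER_CUBIC))
```

```text
t 56.88 p [0.4298 0.0072 0.1393] psi 1.702 tilt [0.002 0.002] F [ 0.7  1.4 -0.5] w 49.9 gf 0.0 q7 1.56
[125.22884587 226.24181802]
```

View pics/l7.png

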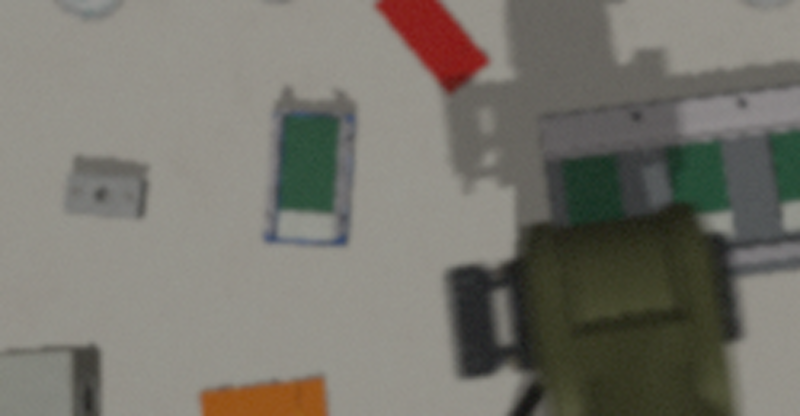

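Run:
```python
from h import *
t=cv2.imread('pics/raw_t7.png').mean(2).astype(int); np.set_printoptions(linewidth=250); print('cols',list(range(96,132))); 
for r in range(207,234): print(r,' '.join('%3d'%v for v in t[r,96:130]))
```

```text
cols [96, 97, 98, 99, 100, 101, 102, 103, 104, 105, 106, 107, 108, 109, 110, 111, 112, 113, 114, 115, 116, 117, 118, 119, 120, 121, 122, 123, 124, 125, 126, 127, 128, 129, 130, 131]
207 112 110 110 112 111 110 110 109 106 107 109 110 110 110 111 110 111 108 109 109 110 110 110 109 110 110 110 111 109 111 112 111 111 111
208 111 111 110 111 110 111 106 102  96  95 101 103 104 104 103 103 105 103 103 103 107 108 109 111 109 110 111 109 110 111 111 112 111 110
209 110 110 111 109 111 110 104  91  81  83  87  90  90  89  89  91  91  90  89  90  95  99 104 103 103 105 107 108 109 110 111 111 112 112
210 110 110 110 111 110 108 100  86  78  77  80  80  80  79  79  80  79  79  79  80  83  86  89  89  90  91  96 102 103 104 107 111 111 111
211 111 111 110 111 110 109 100  85  77  78  75  75  75  76  75  75  77  77  77  76  76  76  78  79  79  80  82  87  90  93  99 107 110 110
212 110 110 110 111 110 107  98  85  77  76  78  78  78  76  76  76  75  76  76  75  74  76  75  76  75  75  77  77  79  83  94 106 112 113
213 110 110 110 110 109 104  96  85  80  79  79  79  79  79  76  76  75  75  7
[... 2161 characters left out ...]

229 111 111 111 111 109 110 111 110 111 112 112 111 109 109 109 110 109 109 108 110 110 108 111 110 109 108 107 106 108 110 110 111 111 110
230 111 110 111 112 111 109 111 111 111 111 111 111 110 110 111 110 110 110 110 111 110 111 111 111 110 111 111 111 110 111 111 110 111 111
231 110 111 109 110 110 112 111 111 110 110 110 110 110 112 111 111 109 110 110 111 110 111 110 111 112 109 111 112 112 111 111 111 111 110
232 111 111 112 111 112 111 111 111 111 110 111 110 110 110 110 111 110 111 111 110 111 110 110 110 111 112 113 111 111 111 111 111 112 110
233 111 110 111 111 110 110 110 111 111 109 110 110 111 112 111 110 111 110 112 111 110 111 112 111 111 111 112 111 111 110 110 111 111 112
```

Run:
```python
from disp import *
print(ray('top',111.2,220.3,.022)); L=disp(.024); st()
p=ray('top',111.2,220.3,.022); print(to(p[0],p[1],.10,-.078))
```

```text
[0.51494373 0.39742045 0.022     ]
16 first green x 0.5050000000000001 last 0.5800000000000001
edge fit [-0.0034  0.2116]
edge fit [-0.0438  0.2559]
green x range 0.504 0.5805000000000001
t 57.23 p [0.4297 0.0042 0.1381] psi 1.702 tilt [-0. -0.] F [ 0.3 -0.4  0. ] w 50.2 gf 0.0 q7 1.56
([-136.0, 378.7, 37.9], [-0.0, -0.0, -1.361])
```

Request:
send_rows(xyz=[[-136, 379, 0], [-136, 379, 0], [-136, 379, 0], [-136, 379, 0], [-136, 379, 0], [-136, 379, 0], [-136, 379, 0], [-136, 379, 0], [-136, 379, 0], [-136, 379, 0]], dr=[[0, 0, 1.78], [0, 0, 1.78], [0, 0, 1.78], [0, 0, 1.78], [0, 0, 1.78], [0, 0, 1.78], [0, 0, 1.78], [0, 0, 1.78], [0, 0, 1.78], [0, 0, 1.78]], jaw=60)

```text
time: 58.07
position: [0.5147, 0.4023, 0.1375]
tool_rot: [1.666, 2.663, 0.001]
ft_force: [-0.2, 0.2, 0.5]
grip_width: 0.691
grip_force: 0.0
```

Request:
send_rows(xyz=[[0, 0, 0], [0, 0, 0], [0, 0, 0], [0, 0, 0], [0, 0, 0], [0, 0, 0], [0, 0, 0], [0, 0, 0], [0, 0, 0], [0, 0, 0]], dr=[[0, 0, 0.12], [0, 0, 0.24], [0, 0, 0.36], [0, 0, 0.48], [0, 0, 0.52], [0, 0, 0.52], [0, 0, 0.52], [0, 0, 0.52], [0, 0, 0.52], [0, 0, 0.52]])

```text
time: 58.9
position: [0.5144, 0.3987, 0.1382]
tool_rot: [2.289, 2.151, 0.0]
ft_force: [0.1, -0.2, -0.6]
grip_width: 0.689
grip_force: 0.0
```

Run:
```python
from h import *
st(); print(to(.515,.3975,.029,-.078))
```

```text
t 58.9 p [0.5144 0.3987 0.1382] psi -0.062 tilt [ 0. -0.] F [ 0.1 -0.2 -0.6] w 60.0 gf 0.0 q7 -0.59
([-1.1, 0.6, 109.2], [0.0, 0.0, 0.016])
```

Request:
send_rows(xyz=[[-1, 0.6, 20], [-1, 0.6, 45], [-1, 0.6, 70], [-1, 0.6, 88], [-1, 0.6, 98], [-1, 0.6, 104], [-1, 0.6, 108], [-1, 0.6, 109], [-1, 0.6, 109], [-1, 0.6, 109]], dr=[[0, 0, 0.016], [0, 0, 0.016], [0, 0, 0.016], [0, 0, 0.016], [0, 0, 0.016], [0, 0, 0.016], [0, 0, 0.016], [0, 0, 0.016], [0, 0, 0.016], [0, 0, 0.016]])

```text
time: 59.73
position: [0.5155, 0.3983, 0.0303]
tool_rot: [2.307, 2.133, 0.003]
ft_force: [0.0, 0.4, -0.1]
grip_width: 0.688
grip_force: 0.0
```

Request:
send_rows(xyz=[[0, 0, 0], [0, 0, 0], [0, 0, 0], [0, 0, 0], [0, 0, 0], [0, 0, 0], [0, 0, 0], [0, 0, 0], [0, 0, 0], [0, 0, 0]], dr=[[0, 0, 0], [0, 0, 0], [0, 0, 0], [0, 0, 0], [0, 0, 0], [0, 0, 0], [0, 0, 0], [0, 0, 0], [0, 0, 0], [0, 0, 0]], jaw=20, grip_force=25)

```text
time: 60.57
position: [0.515, 0.3978, 0.0293]
tool_rot: [2.307, 2.132, 0.001]
ft_force: [0.9, 0.3, 0.6]
grip_width: 0.368
grip_force: 25.0
```

Request:
send_rows(xyz=[[0, 0, -5], [0, 0, -15], [0, 0, -30], [0, 0, -50], [0, 0, -70], [0, 0, -80], [0, 0, -80], [0, 0, -80], [0, 0, -80], [0, 0, -80]], dr=[[0, 0, 0], [0, 0, 0], [0, 0, 0], [0, 0, 0], [0, 0, 0], [0, 0, 0], [0, 0, 0], [0, 0, 0], [0, 0, 0], [0, 0, 0]])

```text
time: 61.4
position: [0.5139, 0.3973, 0.1077]
tool_rot: [2.307, 2.133, -0.004]
ft_force: [0.5, 0.3, -1.7]
grip_width: 0.365
grip_force: 25.0
```

Run:
```python
from h import *
st(); print(to(.527,.232,.109,1.525))
```

```text
t 61.4 p [0.5139 0.3973 0.1077] psi -0.078 tilt [-0.002 -0.002] F [ 0.5  0.3 -1.7] w 31.8 gf 25.0 q7 -0.59
([-163.8, 26.0, -1.0], [0.0, 0.003, 1.538])
```

Request:
send_rows(xyz=[[-10, 2, 0], [-30, 5, 0], [-55, 9, 0], [-80, 13, 0], [-105, 17, 0], [-130, 21, 0], [-150, 24, 0], [-160, 26, 0], [-164, 26, 0], [-164, 26, 0]], dr=[[0, 0, -0.08], [0, 0, -0.19], [0, 0, -0.3], [0, 0, -0.41], [0, 0, -0.52], [0, 0, -0.63], [0, 0, -0.74], [0, 0, -0.85], [0, 0, -0.96], [0, 0, -1.07]])

```text
time: 62.23
position: [0.5276, 0.2298, 0.1081]
tool_rot: [-0.893, -3.011, 0.003]
ft_force: [-1.0, 1.0, -0.9]
grip_width: 0.366
grip_force: 25.0
```

Request:
send_rows(xyz=[[0, 0, 0], [0, 0, 0], [0, 0, 0], [0, 0, 0], [0, 0, 0], [0, 0, 0], [0, 0, 0], [0, 0, 0], [0, 0, 0], [0, 0, 0]], dr=[[0, 0, -0.11], [0, 0, -0.22], [0, 0, -0.33], [0, 0, -0.44], [0, 0, -0.52], [0, 0, -0.533], [0, 0, -0.533], [0, 0, -0.533], [0, 0, -0.533], [0, 0, -0.533]])

```text
time: 63.07
position: [0.5278, 0.2323, 0.109]
tool_rot: [-0.074, -3.141, 0.0]
ft_force: [0.1, -0.1, -0.9]
grip_width: 0.363
grip_force: 25.0
```

Run:
```python
from h import *
st(); print(to(.527,.232,.056,1.525))
s=sum(get_image('side')[:,:,::-1].astype(float) for i in range(3))/3
cv2.imwrite('pics/l8.png',cv2.resize(np.clip(s[130:190,205:280]*1.4,0,255).astype(np.uint8),None,fx=9,fy=9,interpolation=cv2.INTER_CUBIC))
```

```text
t 63.07 p [0.5278 0.2323 0.109 ] psi 1.524 tilt [-0. -0.] F [ 0.1 -0.1 -0.9] w 31.6 gf 25.0 q7 1.16
([0.8, -0.3, 53.0], [-0.0, 0.0, -0.001])
```

View pics/l8.png

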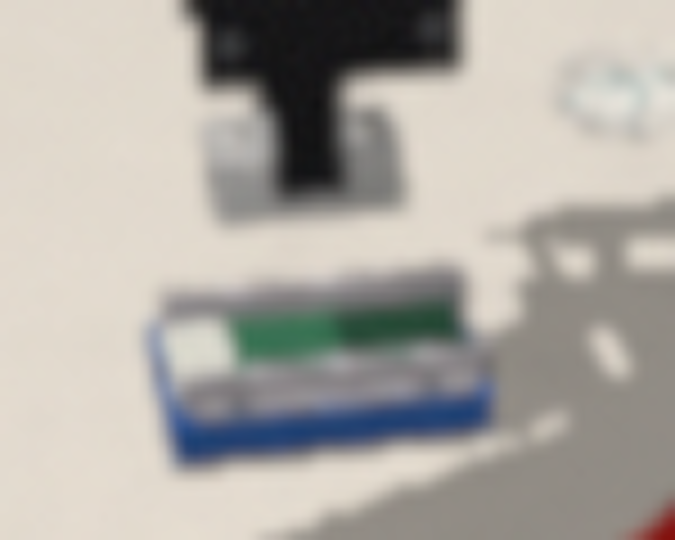

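Request:
send_rows(xyz=[[0, 0, 8], [0, 0, 18], [0, 0, 28], [0, 0, 37], [0, 0, 44], [0, 0, 49], [0, 0, 52], [0, 0, 54], [0, 0, 55.5], [0, 0, 55.5]], dr=[[0, 0, 0], [0, 0, 0], [0, 0, 0], [0, 0, 0], [0, 0, 0], [0, 0, 0], [0, 0, 0], [0, 0, 0], [0, 0, 0], [0, 0, 0]])

```text
time: 64.05
position: [0.528, 0.2323, 0.0537]
tool_rot: [0.073, 3.14, -0.0]
ft_force: [0.3, 0.4, -1.1]
grip_width: 0.363
grip_force: 25.0
```

Run:
```python
from h import *
st()
```

```text
t 64.05 p [0.528  0.2323 0.0537] psi 1.525 tilt [ 0. -0.] F [ 0.3  0.4 -1.1] w 31.6 gf 25.0 q7 1.18
```

Request:
send_rows(xyz=[[0, 0, 0.5], [0, 0, 1], [0, 0, 1], [0, 0, 1], [0, 0, 1], [0, 0, 1], [0, 0, 1], [0, 0, 1], [0, 0, 1], [0, 0, 1]], dr=[[0, 0, 0], [0, 0, 0], [0, 0, 0], [0, 0, 0], [0, 0, 0], [0, 0, 0], [0, 0, 0], [0, 0, 0], [0, 0, 0], [0, 0, 0]])

```text
time: 64.88
position: [0.5282, 0.2325, 0.0532]
tool_rot: [0.073, 3.14, 0.001]
ft_force: [-1.3, 0.3, 4.6]
grip_width: 0.366
grip_force: 25.0
```

Run:
```python
from h import *
st()
```

```text
t 64.88 p [0.5282 0.2325 0.0532] psi 1.525 tilt [0.001 0.   ] F [-1.3  0.3  4.6] w 31.9 gf 25.0 q7 1.18
```

Seated. Release, rise and step aside to check.

Request:
send_rows(xyz=[[0, 0, 0], [0, 0, 0], [0, 0, 0], [0, 0, 0], [0, 0, 0], [0, 0, -10], [0, 0, -30], [0, 0, -60], [0, 0, -90], [0, 0, -110]], dr=[[0, 0, 0], [0, 0, 0], [0, 0, 0], [0, 0, 0], [0, 0, 0], [0, 0, 0], [0, 0, 0], [0, 0, 0], [0, 0, 0], [0, 0, 0]], jaw=48)

```text
time: 65.72
position: [0.529, 0.2325, 0.1663]
tool_rot: [0.073, 3.137, 0.003]
ft_force: [0.8, -0.5, 0.1]
grip_width: 0.553
grip_force: 0.0
```

Request:
send_rows(xyz=[[0, 40, 0], [0, 80, 0], [0, 120, 0], [0, 160, 0], [0, 200, 0], [0, 220, 0], [0, 220, 0], [0, 220, 0], [0, 220, 0], [0, 220, 0]], dr=[[0, 0, 0], [0, 0, 0], [0, 0, 0], [0, 0, 0], [0, 0, 0], [0, 0, 0], [0, 0, 0], [0, 0, 0], [0, 0, 0], [0, 0, 0]])

```text
time: 66.55
position: [0.5391, 0.4498, 0.1632]
tool_rot: [0.077, 3.14, -0.002]
ft_force: [-0.9, -0.4, -0.6]
grip_width: 0.552
grip_force: 0.0
```

Run:
```python
from bays import *
st(); bays()
t=sum(get_image('top')[:,:,::-1].astype(float) for i in range(3))/3
m=masks(t.astype(np.uint8)); z=np.zeros_like(m['red']); z[220:260,255:380]=m['red'][220:260,255:380]; print(blobs(z,0,4))
cv2.imwrite('pics/l9.png',cv2.resize(np.clip(t[150:270,150:390]*1.3,0,255).astype(np.uint8),None,fx=3.3,fy=3.3,interpolation=cv2.INTER_CUBIC))
```

```text
t 66.55 p [0.5391 0.4498 0.1632] psi 1.522 tilt [ 0.001 -0.001] F [-0.9 -0.4 -0.6] w 48.0 gf 0.0 q7 0.89
bay 0 [(np.float64(-26.0), np.float64(29.0)), (np.float64(-26.0), np.float64(28.0)), (np.float64(-26.0), np.float64(29.0)), (np.float64(-26.0), np.float64(29.0)), (np.float64(-26.0), np.float64(28.0))]
bay 1 [(np.float64(-25.0), np.float64(28.0)), (np.float64(-24.0), np.float64(28.0)), (np.float64(-25.0), np.float64(29.0)), (np.float64(-25.0), np.float64(28.0)), (np.float64(-24.0), np.float64(28.0))]
bay 2 [(np.float64(-25.0), np.float64(28.0)), (np.float64(-26.0), np.float64(28.0)), (np.float64(-25.0), np.float64(29.0)), (np.float64(-25.0), np.float64(28.0)), (np.float64(-26.0), np.float64(28.0))]
bay 3 [(np.float64(-25.0), np.float64(27.0)), (np.float64(-25.0), np.float64(28.0)), (np.float64(-25.0), np.float64(28.0)), (np.float64(-25.0), np.float64(28.0)), (np.float64(-25.0), np.float64(28.0))]
[(array([366.57, 231.14]), [365, 230, 4, 3, 7]), (array([334. , 235.5]), [333, 235, 3, 2, 6]), (array([300.88, 239.88]), [300, 239, 3, 3, 8]), (array([267.8, 243.6]), [267, 243, 3, 2, 5]), (array([303.04, 249.78]), [301, 247, 5, 6, 27])]
```

View pics/l9.png

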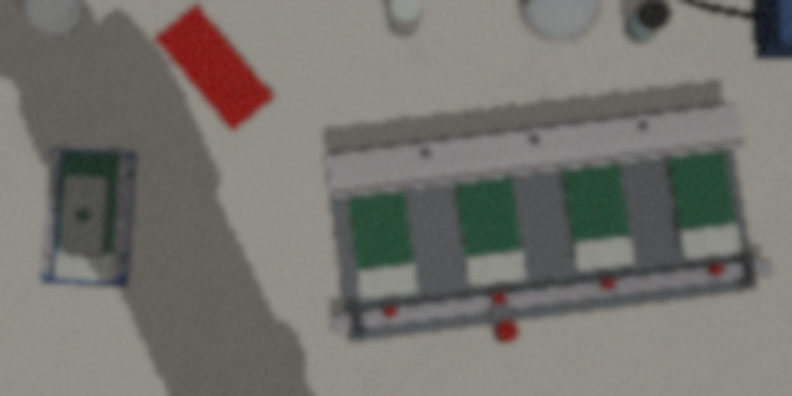

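The picture shows all four bays filled. The tabs and knob are back at their starting pixels, so the bar is locked. The weight lies on the last plate at about (85,215) in the crop.

```bash
python3 -c "
from bench import *
print(close_job())"
```

```text
the job is handed in; nothing more can be done
None
```

The job is handed in: all four bays hold a plate fully home, the locking bar is pushed in, and the last plate lies in the dispenser with the weight set back on it, lengthwise this time because across it would rest on the side walls.

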